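# Match a pitch-comb leaf to a lead screw

### The arm

A 6-joint arm with a two-finger parallel gripper is mounted at the origin on a cart in front of the work surface, level with it; the furniture and walls round the work are solid. World frame = base frame: x ahead of the robot, y to its left, z up, the work surface at z = 0. Lengths are in m, angles in rad, forces in N, time in s.
With the tool pointing down it reaches from about 0.325 to 0.9 m from the base axis. Payload 6.1 kg.
Tool frame: the origin (TCP) lies midway between the tips of the shut fingers; the grasp point (between the pads) lies ctrl.hold_point_z behind it (ctrl.hold_point_z is the distance from the TCP to the grasp point, in m); z points along the fingers, y is the direction in which the jaws open and shut (so a half turn about z gives the same grasp; the last joint's range is limited). The gripper opens to 85 mm and grips with 20 to 120 N. Pads are 22 mm wide; open, the fingers measure 114 mm over their backs; the gripper's body (76 mm by 85 mm) begins 54 mm behind the grasp point. The pads swing forward as they close: fully open they stand 13 mm farther back than shut.
Start: joints at [1.035, 0.22, 1.526, -0, 1.395, -0.126], TCP at [0.249, 0.573, 0.231] pointing down, gripper open.
Joint ranges: [-2.98, 2.98], [-0.91, 2.08], [0.09, 2.57], [-1.24, 4.39], [0.2, 2.65], [-2.68, 2.68]. Speed limits (rad/s): [2.57, 2.57, 3.01, 3.14, 3.14, 3.14].

### API

Orientations are given as [roll, pitch, yaw] about the fixed x, y, z axes, in that order (R = Rz(yaw) Ry(pitch) Rx(roll)).
In Python, from rig import ctrl gives the robot as it stands.
- The arm moves only by the tool jog_arm, never from a script. Its argument "moves" is a list of rows, each an object of numbers: "tx", "ty", "tz": the shift along the tool's x, y, z in m; "rx", "ry", "rz": the turn, a rotation vector about the tool's x, y, z in rad. A call has 1 to 5 rows; each row shifts and turns the commanded pose from where the row before left it, along the tool's axes as they then stand; what a row does not reach is not made up. A row lasts 1/8 s, in which the tool goes at most 62.5 mm and 10.7 degrees, less where a joint would pass 70% of its speed; a pose out of reach is approached as far as the arm can. A call is refused whole if a number of a shift passes 0.0625 or a number of a turn 0.188, either way. A call with a gripper value outside its range is refused whole. "claw" is the closure in counts, from 0 (fully open) to 255 (shut), set as the call begins (left out, the last holds). The fingers move at their own pace and stop on an object; "grip_force" is the grip in N (left out, the last holds). Time passes only in rows, so rows that do not move let the fingers close. It gives the time, the measured TCP pose, the force and the opening at its end, in the units of the state.
- ctrl.get_obs(): the state, without advancing time (a new reading comes with each control period).
- ctrl.get_image(name): name is "scene" or "side" or "wrist"; returns (picture, depth): 420x560x3 uint8, red, green, blue; 420x560 float32, m along the optical axis (not along the pixel's ray), 0 where there is no reading.
- ctrl.camera_params(name): a dict with "vertical_fov" (degrees; the focal length in pixels is half the picture's height over the tangent of half this angle, whatever the lens; pixels are square), "cx", "cy" (the principal point, pixels), "D" ([k1, k2, p1, p2, k3] as OpenCV has them; the pictures are not rectified), "R" (3x3) and "t" (3): a world point X has camera coordinates R X + t; the wrist camera has in their place "tool_from_camera" (4x4, takes a point from camera to tool coordinates, whose origin is the TCP and whose axes are the flange's). Camera axes: x right, y down, z forward; pixel columns grow to the right and rows downward; lengths in m; the calibration is good to about 2 mm. A picture is of the moment at which its call begins: read the wrist's pose just before it. camera_params takes no time and is no camera call.
- ctrl.finish_job(): hands the job in, once; it reports no verdict.
The state is a dict: "clock": time; "joint_positions": joint angles; "dq": joint speeds; "effort": joint torques, N m; "position": TCP position; "ee_rot": TCP orientation; "contact_force": force on the tool from outside, world axes, zero at the start; "moment": the same for the moment, N m; "grip_width": finger opening in m.
Only numpy, scipy, OpenCV 4.12 (cv2) and the standard library are available. Lean on these libraries where they do the work, as an engineer would, in place of code of your own. Each camera call takes 0.05 s, during which the arm holds its last target. There are 200 camera calls.

### The job

Find out which of the three pitch-comb leaves in the rack fits the lead screw in the cradle at the front of the worktop: lower each, teeth down, into the guide slot over the screw and feel lengthwise, pressing only gently, whether its teeth drop fully into the thread. Leave the one that fits standing in the thread, fully home along its whole length and let go, with the other two leaves standing in the rack's slots. Do not disturb the other things on the worktop.

Things in the scene. Friction and masses are not known exactly. Their poses are not given: they have to be found in the camera images.
- cradle_a: One of three alike fixed cradles, 60 x 172 x 87 mm, each with a lead screw clamped along its y; origin: centre of underside, z up. A guide slot over the screw keeps a leaf upright: 14 mm wide (x +-7 mm) up to z 74 mm, flared to 33 mm at its top, z 87 mm, ends closed at |y| > 69 mm. The three swap places; the job is on the front one (x < 0.6 m), the other two stand at the back (x > 0.65 m).
- cradle_b: Like cradle_a. Every screw: trapezoidal thread, crest diameter 36 mm, core 24 mm, axis at z 42 mm, crest line (top) at z 60 mm, threaded over y = -56..56 mm. The pitch is 10, 11.5 or 13 mm, each screw another; which is not known.
- cradle_c: Like cradle_a. In every cradle the screw is clamped up to 6 mm off lengthwise, so where its grooves lie is not known and must be felt. No screw moves when pushed gently.
- leaf_1: One of three alike steel leaves in random rack slots: upright plate 10 mm thick (x), 72 mm long (y), 66 mm tall, 0.15 kg, teeth along the lower edge 5.2 mm further down, symmetric about the middle. Origin: centre of the flat lower face between the teeth; top edge at z +66 mm. Starts teeth down in a slot; grip across the 10 mm by the upper 30 mm. Only the tooth pitch differs: 10, 11.5 or 13 mm.
- leaf_2: Like leaf_1. Name and slot do not tell the pitch. Fully seated in the matching thread a leaf's origin is 60 mm above the cradle's origin (lower face on the crests, about 0.9 mm lengthwise play each way). A wrong leaf, or the right one out of step, stays about 5 mm higher on the crests at every place.
- leaf_3: Like leaf_1. Teeth of the right leaf begin to enter their grooves within about 2.5 mm of the right place lengthwise; their flanks (18 degrees off vertical) then push the leaf lengthwise towards it.
- rack: fixed grey rack block 176 (x) x 100 (y) x 30 mm tall; origin: centre of the underside. Three open slots side by side at x = -60, 0 and +60 mm, each 15 mm wide (x), 82 mm long (y), 23 mm deep, chamfered; a leaf standing in one has its origin 12 mm above the rack's origin.
- stopwatch: bystander lying on the worktop, loose; leave it where it is; black stopwatch, 71 x 60 x 19 mm, beside the rack
- steel_rule: bystander lying on the worktop, loose; leave it where it is; steel rule, 25 x 205 x 11 mm, along the front edge
- marker_pen: bystander lying on the worktop, loose; leave it where it is; marker pen, 17 x 135 x 16 mm, near the front edge
- pencil: bystander lying on the worktop, loose; leave it where it is; pencil, 7 x 123 x 7 mm, near the front edge
- spanner_13: bystander lying on the worktop, loose; leave it where it is; open-ended spanner, 170 x 33 x 6 mm
There are look-alikes about, which are no part of the job. What is shaped like the leaf_1 but turquoise or yellow is not meant.

How it is judged:
By the outcome, as a careful person would: the job done as asked, in the order asked, and still so for the second after the job is handed in, with the robot touching nothing.
It also fails if it takes over 72 s, if anything falls off the work surface, if the arm or the gripper's body presses on something with over 40 N, if the wrist force passes 120 N, or if a joint passes its speed limit or range.

## Working session

There is one attempt and no reset: what is moved stays moved. The work goes in short steps, Python scripts to look and compute and a tool call to move; the robot and the scene stay as the last step left them, time stands still between calls to the robot, and variables do not carry over. Pictures are saved under pics/ and viewed, about 8 in all and at most 12, crops included, and the job is handed in when it is done.

Besides the shell and the picture viewer there is one more tool, called after "Request:" as name([rows], argument=value, ...), one row to a line, values as JSON. jog_arm: Moves the arm, as the interface text tells. Its arguments: {"type":"object","properties":{"moves":{"type":"array","items":{"type":"object","properties":{"tx":{"type":"number"},"ty":{"type":"number"},"tz":{"type":"number"},"rx":{"type":"number"},"ry":{"type":"number"},"rz":{"type":"number"}}}},"claw":{"type":"number"},"grip_force":{"type":"number"}},"required":["moves"]}

```bash
ls; mkdir -p pics
cat > h.py <<'E'
import numpy as np, cv2
from rig import ctrl
from scipy.spatial.transform import Rotation as Ro
def snap(n):
    o=ctrl.get_obs(); im,d=ctrl.get_image(n); p=ctrl.camera_params(n)
    f=210/np.tan(np.radians(p["vertical_fov"])/2)
    K=np.array([[f,0,p["cx"]],[0,f,p["cy"]],[0,0,1]])
    if "R" in p: R=np.array(p["R"]);t=np.array(p["t"]); A=R.T; b=-R.T@t
    else:
        T=np.array(p["tool_from_camera"]); Rt=Ro.from_euler('xyz',o["ee_rot"]).as_matrix()
        A=Rt@T[:3,:3]; b=Rt@T[:3,3]+np.array(o["position"])
    v,u=np.mgrid[0:420,0:560]
    uv=cv2.undistortPoints(np.stack([u,v],-1).reshape(-1,1,2).astype(np.float64),K,np.array(p["D"],float)).reshape(420,560,2)
    P=np.concatenate([uv,np.ones((420,560,1))],-1)*d[...,None]
    W=P@A.T+b; W[d==0]=np.nan
    return im,d,W
def save(im,name,s=1.4):
    cv2.imwrite("pics/"+name,cv2.resize(im[...,::-1],None,fx=s,fy=s,interpolation=cv2.INTER_CUBIC))
E
python3 - <<'E'
from h import *
o=ctrl.get_obs(); print(o, ctrl.hold_point_z)
a,_,Wa=snap("scene"); b,_,Wb=snap("side")
np.savez("s0.npz",a=a,b=b,Wa=Wa,Wb=Wb)
save(a,"scene0.png"); save(b,"side0.png")
E
```

```text
pics
{'clock': 0.0, 'joint_positions': array([ 1.03487853e+00,  2.21200645e-01,  1.52762932e+00, -2.31328274e-05,
        1.39467036e+00, -1.26061705e-01]), 'dq': array([ 0.00368882,  0.0010239 , -0.00070319,  0.000288  ,  0.00041492,
        0.00054518]), 'effort': array([ 1.23114420e-03, -4.96922779e+01, -3.89380610e+01, -9.69209668e-05,
        1.15401231e-02,  5.46735964e-05]), 'position': array([0.2487269 , 0.57271929, 0.23020537]), 'ee_rot': array([-3.13969726e+00, -2.17261457e-04,  2.73174043e+00]), 'contact_force': array([ 0.14031356, -0.93955333,  0.5457856 ]), 'moment': array([ 0.01517093, -0.0128687 , -0.0162067 ]), 'grip_width': 0.08515717597639319} 0.0187
```

View pics/scene0.png

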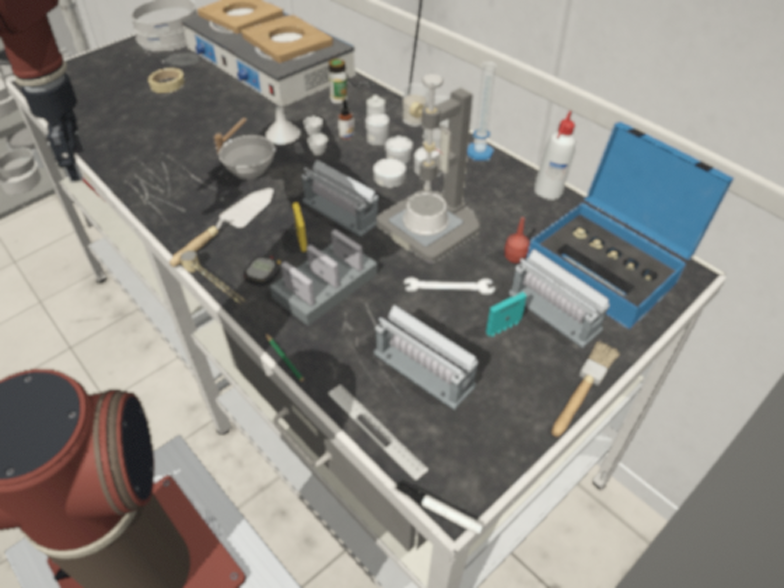

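View pics/side0.png

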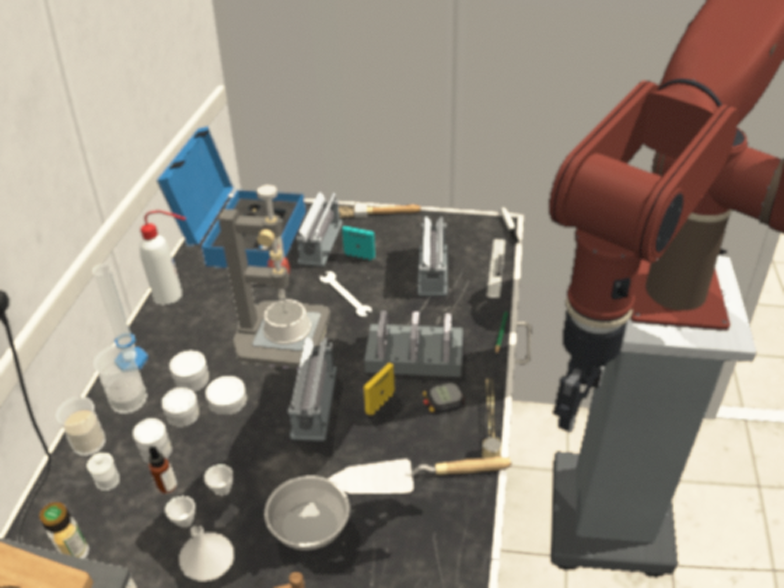

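The scene view (1.4x) shows the rack with three grey leaves at about (324,272) and the front cradle at (428,355). The back cradles are at (340,195) and (560,297). The yellow leaf at (300,228) and the turquoise one at (507,313) are look-alikes. Next I'll get the rack and cradle poses from the depth data.

Run:
```python
from h import *
z=np.load("s0.npz")
for n in "ab":
    W=z["W"+n]; 
    for nm,(u,v) in dict(rack=(324,275),crad=(428,355),leafs=(345,245)).items() if n=="a" else dict(rack=(414,350),crad=(432,258)).items():
        print(n,nm,W[int(v/1.4),int(u/1.4)].round(3))
# ortho height map, x up->rows, y ; 1mm cells, x .25..0.75,y -.35...45
H=np.zeros((500,800,3),np.uint8)
for n in "ab":
    W=z["W"+n].reshape(-1,3); C=z[n].reshape(-1,3)
    m=np.isfinite(W).all(1)&(W[:,0]>.25)&(W[:,0]<.75)&(W[:,1]>-.35)&(W[:,1]<.45)&(W[:,2]>-.02)&(W[:,2]<.2)
    P=W[m]; r=((.75-P[:,0])*1000).astype(int).clip(0,499); c=((.45-P[:,1])*1000).astype(int).clip(0,799)
    h=(P[:,2]*1000*2+40).clip(0,255).astype(np.uint8)
    np.maximum.at(H[...,0 if n=="a" else 2],(r,c),h)
H=cv2.dilate(H,np.ones((2,2)))
cv2.imwrite("pics/ortho.png",H)
```

```text
a rack [0.512 0.247 0.038]
a crad [ 0.506 -0.027  0.067]
a leafs [0.571 0.256 0.068]
b rack [0.514 0.29  0.047]
b crad [0.514 0.024 0.06 ]
```

View pics/ortho.png

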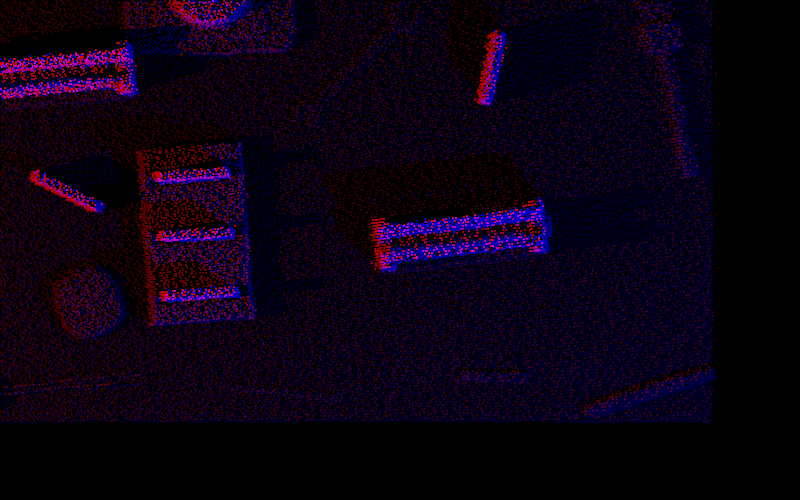

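The overhead map shows the rack centred near pixel (196,235), with leaves in all three slots. The front cradle is centred near (461,236) and both are yawed by about 0.1 rad. I'll fit these numerically.

```bash
cat >> h.py <<'E'
def rect(P):
    (c,s,a)=cv2.minAreaRect(P[:,:2].astype(np.float32)*1000); return np.round(c,1),np.round(s,1),round(a,1)
def clean(P,r=.004,k=4):
    from scipy.spatial import cKDTree
    t=cKDTree(P); n=np.array([len(q) for q in t.query_ball_point(P,r)]); return P[n>=k]
def line(P):
    c=(P.max(0)+P.min(0))/2; m=np.median(P,0); w,v=np.linalg.eigh(np.cov((P-P.mean(0))[:,:2].T)); d=v[:,1]; d=d*np.sign(d[1])
    s=(P-P.mean(0))[:,:2]@d; lo,hi=np.percentile(s,[1,99]); c=P.mean(0)[:2]+d*(lo+hi)/2
    return c.round(4),"yaw",round(float(np.arctan2(-d[0],d[1])),4),"len",round(hi-lo,4),"z",np.percentile(P[:,2],[5,50,95]).round(4)
E
python3 - <<'E'
from h import *
z=np.load("s0.npz")
for n in "ab":
    W=z["W"+n].reshape(-1,3); W=W[np.isfinite(W).all(1)]
    sel=lambda x0,x1,y0,y1,z0,z1: W[(W[:,0]>x0)&(W[:,0]<x1)&(W[:,1]>y0)&(W[:,1]<y1)&(W[:,2]>z0)&(W[:,2]<z1)]
    for i,x in enumerate((.455,.515,.575)):
        P=clean(sel(x-.025,x+.025,.19,.32,.06,.09)); print(n,"leaf",i,len(P),line(P),rect(P))
    P=clean(sel(.42,.62,.17,.34,.02,.035)); print(n,"rack",rect(P))
    P=clean(sel(.46,.57,-.12,.09,.078,.1)); print(n,"cradtop",rect(P),line(P))
    P=clean(sel(.46,.57,-.12,.09,.05,.066)); print(n,"screw",rect(P),line(P))
    P=sel(.35,.4,-.0,.2,-.02,.02); print("table z",np.median(P[:,2]))
E
```

```text
a leaf 0 112 (array([0.4552, 0.248 ]), 'yaw', 0.0621, 'len', np.float64(0.0722), 'z', array([0.0651, 0.0767, 0.0798])) (array([456. , 247.7]), array([12.1, 73.7]), 4.3)
a leaf 1 102 (array([0.5141, 0.2507]), 'yaw', 0.0457, 'len', np.float64(0.067), 'z', array([0.0629, 0.0755, 0.0793])) (array([514.2, 251.8]), array([12. , 70.1]), 3.3)
a leaf 2 110 (array([0.5725, 0.2545]), 'yaw', 0.0838, 'len', np.float64(0.0673), 'z', array([0.0625, 0.074 , 0.0795])) (array([573.7, 255. ]), array([ 9.9, 70.1]), 3.9)
a rack (array([516.1, 251.8]), array([176.6,  99.4]), 4.1)
a cradtop (array([514.6, -11. ]), array([ 38.5, 163.3]), 6.7) (array([ 0.5233, -0.0111]), 'yaw', 0.1017, 'len', np.float64(0.1588), 'z', array([0.0788, 0.084 , 0.088 ]))
a screw (array([508.1, -16.7]), array([ 39.6, 168.5]), 8.4) (array([ 0.5079, -0.0179]), 'yaw', 0.1292, 'len', np.float64(0.1649), 'z', array([0.0508, 0.0551, 0.0644]))
table z 0.0014285419533828225
b leaf 0 52 (array([0.4563, 0.2545]), 'yaw', 0.079, 'len', np.float64(0.0666), 'z', array([0.0642, 0.0776, 0.0798])) (array([456.2, 254.5]), array([ 9.9, 67.6]), 3.1)
b leaf 1 42 (array([0.5159, 0.2645]), 'yaw', 0.0603, 'len', np.float64(0.0556), 'z', array([0.0672, 0.0774, 0.0805])) (array([516.1, 263.9]), array([ 9.1, 56.9]), 3.0)
b leaf 2 50 (array([0.576 , 0.2605]), 'yaw', 0.0973, 'len', np.float64(0.0667), 'z', array([0.0634, 0.0773, 0.0794])) (array([575.8, 259.9]), array([ 8.6, 68.3]), 4.4)
b rack (array([516.4, 255.4]), array([175.6, 104.1]), 4.2)
b cradtop (array([511.4,   9.8]), array([ 32.9, 115.8]), 5.0) (array([0.5163, 0.0114]), 'yaw', 0.1506, 'len', np.float64(0.112), 'z', array([0.0805, 0.0829, 0.085 ]))
b screw (array([518.2,  -3.6]), array([ 14.4, 153.8]), 4.5) (array([ 0.5164, -0.0038]), 'yaw', 0.096, 'len', np.float64(0.1537), 'z', array([0.0561, 0.0597, 0.0626]))
table z 0.00020572427320092457
```

```bash
cat >> h.py <<'E'
def plan(p,yaw,n,start=None,nd=4):
    o=ctrl.get_obs(); q,y=(np.array(o["position"]),o["ee_rot"][2]) if start is None else start
    p=np.array(p); dy=(yaw-y+np.pi)%(2*np.pi)-np.pi
    rows=[]
    for i in range(n):
        a=y+dy*i/n; d=(p-q)/n; c,s=np.cos(a),np.sin(a)
        rows.append(dict(tx=round(float(c*d[0]+s*d[1]),nd),ty=round(float(s*d[0]-c*d[1]),nd),tz=round(float(-d[2]),nd),rz=round(float(-dy/n),4)))
    for i in range(0,n,5): print(rows[i:i+5])
E
python3 - <<'E'
from h import *
np.set_printoptions(precision=3,suppress=True)
p=ctrl.camera_params("wrist"); print(p["tool_from_camera"],p["vertical_fov"])
plan((.50,-.01,.30),1.657,12)
E
```

```text
[[-0.    -0.947 -0.32   0.083]
 [ 1.    -0.001  0.001  0.   ]
 [-0.002 -0.32   0.947 -0.142]
 [ 0.     0.     0.     1.   ]] 70.7051622647643
[{'tx': -0.0386, 'ty': -0.0362, 'tz': -0.0058, 'rz': 0.0896}, {'tx': -0.0416, 'ty': -0.0326, 'tz': -0.0058, 'rz': 0.0896}, {'tx': -0.0444, 'ty': -0.0288, 'tz': -0.0058, 'rz': 0.0896}, {'tx': -0.0468, 'ty': -0.0247, 'tz': -0.0058, 'rz': 0.0896}, {'tx': -0.0488, 'ty': -0.0204, 'tz': -0.0058, 'rz': 0.0896}]
[{'tx': -0.0504, 'ty': -0.0159, 'tz': -0.0058, 'rz': 0.0896}, {'tx': -0.0517, 'ty': -0.0114, 'tz': -0.0058, 'rz': 0.0896}, {'tx': -0.0525, 'ty': -0.0067, 'tz': -0.0058, 'rz': 0.0896}, {'tx': -0.0528, 'ty': -0.002, 'tz': -0.0058, 'rz': 0.0896}, {'tx': -0.0528, 'ty': 0.0028, 'tz': -0.0058, 'rz': 0.0896}]
[{'tx': -0.0524, 'ty': 0.0075, 'tz': -0.0058, 'rz': 0.0896}, {'tx': -0.0515, 'ty': 0.0121, 'tz': -0.0058, 'rz': 0.0896}]
```

Request:
jog_arm([
  {"tx":-0.0386,"ty":-0.0362,"tz":0.0025,"rz":0.0896},
  {"tx":-0.0416,"ty":-0.0326,"tz":0.0025,"rz":0.0896},
  {"tx":-0.0444,"ty":-0.0288,"tz":0.0025,"rz":0.0896},
  {"tx":-0.0468,"ty":-0.0247,"tz":0.0025,"rz":0.0896},
  {"tx":-0.0488,"ty":-0.0204,"tz":0.0025,"rz":0.0896},
], claw=120, grip_force=50)

```text
validation failed for argument at $.mo...
```

Request:
jog_arm([
  {"tx":-0.0504,"ty":-0.0159,"tz":0.0025,"rz":0.0896},
  {"tx":-0.0517,"ty":-0.0114,"tz":0.0025,"rz":0.0896},
  {"tx":-0.0525,"ty":-0.0067,"tz":0.0025,"rz":0.0896},
  {"tx":-0.0528,"ty":-0.002,"tz":0.0025,"rz":0.0896},
  {"tx":-0.0528,"ty":0.0028,"tz":0.0025,"rz":0.0896},
])

```text
validation failed for argument at $.mo...
```

Request:
jog_arm([
  {"tx":-0.0524,"ty":0.0075,"tz":0.0025,"rz":0.0896},
  {"tx":-0.0515,"ty":0.0121,"tz":0.0025,"rz":0.0896},
  {"tx":0},
])

```text
validation failed for argument at $.mo...
```

Request:
jog_arm([
  {"tx":-0.039,"ty":-0.036,"tz":0.003,"rz":0.09},
], claw=120, grip_force=50)

```text
validation failed for argument at $.mo...
```

Request:
jog_arm([
  {"tx":-0.039,"ty":-0.036,"tz":0.003,"rx":0,"ry":0,"rz":0.09},
], claw=120, grip_force=50)

```text
clock: 0.22
position: [0.2695, 0.5257, 0.2275]
ee_rot: [-3.141, -0.001, 2.643]
contact_force: [1.5, -1.1, 0.8]
grip_width: 0.0696
```

Request:
jog_arm([
  {"tx":-0.042,"ty":-0.033,"tz":0.0025,"rx":0,"ry":0,"rz":0.09},
  {"tx":-0.044,"ty":-0.029,"tz":0.0025,"rx":0,"ry":0,"rz":0.09},
  {"tx":-0.047,"ty":-0.025,"tz":0.0025,"rx":0,"ry":0,"rz":0.09},
  {"tx":-0.049,"ty":-0.02,"tz":0.0025,"rx":0,"ry":0,"rz":0.09},
  {"tx":-0.05,"ty":-0.016,"tz":0.0025,"rx":0,"ry":0,"rz":0.09},
])

```text
clock: 0.85
position: [0.3747, 0.2796, 0.2155]
ee_rot: [-3.141, 0.0, 2.189]
contact_force: [1.3, -0.5, 0.1]
grip_width: 0.0453
```

Request:
jog_arm([
  {"tx":-0.052,"ty":-0.011,"tz":0.0025,"rx":0,"ry":0,"rz":0.09},
  {"tx":-0.0525,"ty":-0.007,"tz":0.0025,"rx":0,"ry":0,"rz":0.09},
  {"tx":-0.053,"ty":-0.002,"tz":0.0025,"rx":0,"ry":0,"rz":0.09},
  {"tx":-0.053,"ty":0.003,"tz":0.0025,"rx":0,"ry":0,"rz":0.09},
  {"tx":-0.0525,"ty":0.0075,"tz":0.0025,"rx":0,"ry":0,"rz":0.09},
])

```text
clock: 1.48
position: [0.4793, 0.0358, 0.203]
ee_rot: [-3.142, -0.0, 1.739]
contact_force: [0.8, 0.6, -0.8]
grip_width: 0.0454
```

Request:
jog_arm([
  {"tx":-0.0515,"ty":0.012,"tz":0.0025,"rx":0,"ry":0,"rz":0.09},
  {"tx":0,"ty":0,"tz":0,"rx":0,"ry":0,"rz":0},
])

```text
clock: 1.72
position: [0.5001, -0.0143, 0.2002]
ee_rot: [-3.141, 0.0, 1.647]
contact_force: [-0.3, 1.6, 0.1]
grip_width: 0.0454
```

```bash
sed -i 's/rz=round(float(-dy\/n),4)/rx=0,ry=0,rz=round(float(-dy\/n),4)/; s/print(rows\[i:i+5\])/print(str(rows[i:i+5]).replace(chr(39),chr(34)))/' h.py
python3 - <<'E'
from h import *
o=ctrl.get_obs(); print(o["position"],o["ee_rot"],o["contact_force"])
a,d,W=snap("wrist"); np.savez("w0.npz",a=a,W=W); save(a,"w0.png")
P=W.reshape(-1,3);P=P[np.isfinite(P).all(1)]
# cradle frame grid: centre guess
c=np.array([.5145,-.011]); 
for yaw in (.1,):
    e=np.array([np.cos(yaw),np.sin(yaw)]);n=np.array([-e[1],e[0]])
    u=(P[:,:2]-c)@e; v=(P[:,:2]-c)@n
    for lo,hi in ((-.065,-.045),(-.04,-.02),(-.01,.01),(.02,.04),(.045,.065)):
        m=(v>lo)&(v<hi)&(abs(u)<.035)
        print("v",lo,[ (int(b*1000),round(1000*float(np.median(P[m&(abs(u-b)<.001),2])))) for b in np.arange(-.034,.035,.002) if (m&(abs(u-b)<.001)).sum()>2])
E
```

```text
[ 0.50008826 -0.01434488  0.20017855] [-3.14064357e+00  4.94103569e-04  1.64655814e+00] [-0.32129852  1.63853185  0.10560091]
v -0.065 [(-34, 0), (-32, 0), (-30, 0), (-27, -1), (-25, 8), (-23, 10), (-21, 11), (-19, 10), (-17, 11), (-15, 86), (-13, 86), (-11, 84), (-9, 82), (-7, 79), (-5, 77), (-3, 58), (-1, 55), (0, 55), (2, 54), (4, 54), (6, 54), (8, 54), (10, 59), (12, 77), (14, 79), (16, 82), (18, 84), (20, 86), (22, 86), (32, 8), (34, 0)]
v -0.04 [(-34, -1), (-32, 0), (-30, 0), (-27, 0), (-25, 9), (-23, 10), (-21, 10), (-19, 10), (-17, 10), (-15, 86), (-13, 86), (-11, 84), (-9, 82), (-7, 80), (-5, 77), (-3, 75), (-1, 54), (0, 54), (2, 54), (4, 54), (6, 54), (8, 53), (10, 71), (12, 78), (14, 79), (16, 82), (18, 84), (20, 86), (22, 86), (32, 9), (34, 0)]
v -0.01 [(-34, -1), (-32, 0), (-30, 1), (-27, 275), (-25, 277), (-23, 281), (-21, 281), (-19, 282), (-17, 283), (-15, 282), (-13, 283), (-11, 282), (-9, 282), (-7, 282), (-5, 282), (-3, 280), (-1, 275), (0, 60), (2, 57), (4, 57), (6, 58), (8, 228), (10, 240), (12, 240), (14, 237), (16, 234), (18, 225), (20, 230), (22, 255), (24, 256), (26, 257), (28, 257), (30, 259), (32, 268), (34, 277)]
v 0.02 [(-34, -1), (-32, -1), (-30, -1), (-27, 7), (-25, 9), (-23, 10), (-21, 10), (-19, 10), (-17, 10), (-15, 86), (-13, 86), (-11, 83), (-9, 81), (-7, 78), (-5, 76), (-3, 54), (-1, 55), (0, 56), (2, 57), (4, 56), (6, 57), (8, 56), (10, 74), (12, 78), (14, 80), (16, 83), (18, 85), (20, 87), (22, 85), (34, 0)]
v 0.045 [(-34, 0), (-32, -1), (-30, 0), (-27, 8), (-25, 10), (-23, 10), (-21, 10), (-19, 11), (-17, 85), (-15, 86), (-13, 85), (-11, 83), (-9, 81), (-7, 78), (-5, 76), (-3, 53), (-1, 54), (0, 54), (2, 54), (4, 54), (6, 54), (8, 52), (10, 75), (12, 78), (14, 81), (16, 83), (18, 85), (20, 86), (32, 7), (34, -1)]
```

Run:
```python
from h import *
z=np.load("w0.npz"); W=z["W"]; a=z["a"].astype(float).mean(2)
c=np.array([.5176,-.0107]); yaw=.107; e=np.array([np.cos(yaw),np.sin(yaw)]);n=np.array([-e[1],e[0]])
P=W.reshape(-1,3); u=(P[:,:2]-c)@e; v=(P[:,:2]-c)@n; g=a.reshape(-1)
for zz,uu in ((.086,(.013,.02)),(.086,(-.02,-.013)),(.08,(-.02,.02))):
    m=(abs(P[:,2]-zz)<.006)&(u>uu[0])&(u<uu[1]); print("v extent",np.percentile(v[m],[0,.5,99.5,100]).round(4))
m=(abs(u)<.003)&(P[:,2]<.07)&(P[:,2]>.04)&(abs(v)<.056)
vv,h,gg=v[m],P[m,2],g[m]
b=np.arange(-.056,.056,.001)
print([(int(round(x*1000)),round(1000*float(np.mean(h[abs(vv-x)<.0007])),1),int(np.mean(gg[abs(vv-x)<.0007]))) for x in b if (abs(vv-x)<.0007).sum()>1])
for p in np.arange(9,14.6,.25):
    r=[]
    for s in (h,gg):
        k=np.stack([np.ones_like(vv),vv,vv**2,np.cos(2*np.pi*vv/p*1000),np.sin(2*np.pi*vv/p*1000)],1)
        q,*_=np.linalg.lstsq(k,s,rcond=None); r+= [np.hypot(q[3],q[4])*(1000 if s is h else 1), np.arctan2(q[4],q[3])/2/np.pi*p]
    print(p,np.round(r,2))
```

```text
v extent [-0.0816 -0.0799  0.081   0.0811]
v extent [-0.0825 -0.0808  0.0817  0.0821]
v extent [-0.0825 -0.0808  0.0813  0.0821]
[(-56, 59.1, 156), (-55, 58.7, 138), (-54, 56.8, 116), (-53, 54.8, 113), (-52, 53.9, 131), (-51, 53.6, 155), (-50, 53.3, 157), (-49, 53.7, 160), (-46, 59.2, 159), (-45, 59.4, 159), (-44, 59.6, 162), (-43, 59.6, 163), (-42, 58.6, 136), (-41, 57.6, 117), (-40, 55.2, 115), (-39, 53.8, 140), (-38, 53.9, 156), (-37, 53.8, 159), (-36, 53.7, 154), (-35, 53.7, 154), (-32, 59.6, 157), (-31, 59.5, 164), (-30, 59.5, 166), (-29, 58.5, 133), (-28, 57.1, 118), (-27, 54.7, 119), (-26, 53.7, 145), (-25, 53.4, 152), (-24, 53.7, 155), (-23, 53.6, 156), (-22, 53.5, 154), (-19, 59.7, 155), (-18, 59.9, 159), (-17, 60.3, 162), (-16, 59.4, 143), (-15, 57.2, 115), (-14, 54.5, 120), (-13, 53.5, 136), (-12, 53.8, 151), (-11, 54.3, 152), (-10, 53.8, 146), (-9, 53.7, 144), (-6, 59.4, 153), (-5, 60.1, 163), (-4, 59.7, 164), (-3, 58.9, 139), (-2, 56.7, 112), (-1, 54.9, 116), (0, 53.5, 131), (1, 53.1, 144), (2, 53.5, 143), (3, 53.9, 149), (4, 53.7, 148), (5, 54.4, 130), (6, 59.1, 143), (
[... 844 characters left out ...]
0.72 2.74]
9.25 [ 0.33  1.29  1.02 -1.29]
9.5 [ 0.24  0.89  1.42 -1.78]
9.75 [ 0.11 -2.96  1.05 -3.58]
10.0 [ 0.4  -3.66  1.89  4.77]
10.25 [ 0.43 -4.12  2.48  4.54]
10.5 [ 0.22 -5.19  1.51  4.8 ]
10.75 [ 0.33  2.26  0.77 -1.81]
11.0 [ 0.67  1.75  2.68 -1.23]
11.25 [ 0.71  1.45  3.71 -1.1 ]
11.5 [ 0.46  0.68  3.09 -0.95]
11.75 [ 0.42 -2.53  0.56  0.17]
12.0 [ 1.29 -3.71  3.43  4.69]
12.25 [ 2.3  -4.02  7.48  4.93]
12.5 [ 3.04 -4.26 11.41  5.16]
12.75 [ 3.42 -4.53 14.95  5.41]
13.0 [ 3.56 -4.8  17.25  5.64]
13.25 [ 3.5  -5.   17.3   5.86]
13.5 [ 3.23 -5.13 15.33  6.08]
13.75 [ 2.73 -5.24 12.51  6.35]
14.0 [ 2.06 -5.41  9.72  6.67]
14.25 [ 1.31 -5.71  7.2   7.03]
14.5 [ 0.64 -6.44  4.93 -7.05]
```

View pics/w0.png

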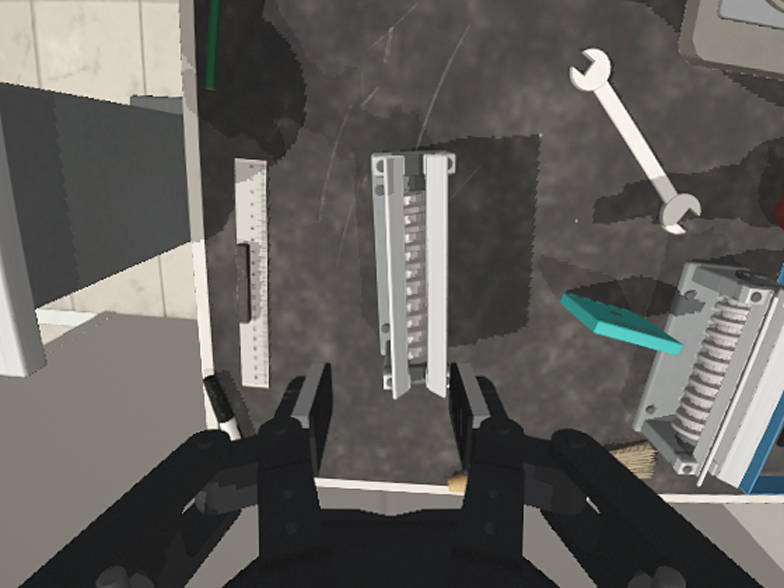

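The wrist view shows the front cradle's slot at about (413,270), with the screw clearly visible. Its depth profile gives a 13 mm pitch with a crest at v ≈ -4.8 mm, which tells me where to start feeling. Next is the rack, with a look from above on the way.

Run:
```python
from h import *
plan((.516,.252,.20),1.644,6)
```

```text
[{"tx": 0.0437, "ty": 0.0062, "tz": 0.0, "rx": 0, "ry": 0, "rz": 0.0008}, {"tx": 0.0438, "ty": 0.0062, "tz": 0.0, "rx": 0, "ry": 0, "rz": 0.0008}, {"tx": 0.0438, "ty": 0.0061, "tz": 0.0, "rx": 0, "ry": 0, "rz": 0.0008}, {"tx": 0.0438, "ty": 0.0061, "tz": 0.0, "rx": 0, "ry": 0, "rz": 0.0008}, {"tx": 0.0438, "ty": 0.006, "tz": 0.0, "rx": 0, "ry": 0, "rz": 0.0008}]
[{"tx": 0.0438, "ty": 0.006, "tz": 0.0, "rx": 0, "ry": 0, "rz": 0.0008}]
```

Request:
jog_arm([
  {"tx":0.052,"ty":0.0075,"tz":0,"rx":0,"ry":0,"rz":0.001},
  {"tx":0.053,"ty":0.0075,"tz":0,"rx":0,"ry":0,"rz":0.001},
  {"tx":0.053,"ty":0.0075,"tz":0,"rx":0,"ry":0,"rz":0.001},
  {"tx":0.053,"ty":0.0075,"tz":0,"rx":0,"ry":0,"rz":0},
  {"tx":0.052,"ty":0.007,"tz":0,"rx":0,"ry":0,"rz":0},
])

```text
clock: 2.4
position: [0.5143, 0.2569, 0.2008]
ee_rot: [-3.141, -0.0, 1.651]
contact_force: [-0.0, 0.0, -0.0]
grip_width: 0.0453
```

Request:
jog_arm([
  {"tx":0,"ty":0,"tz":0,"rx":0,"ry":0,"rz":0},
])

```text
clock: 2.52
position: [0.5138, 0.2584, 0.2005]
ee_rot: [-3.141, -0.001, 1.656]
contact_force: [0.2, -0.1, -0.1]
grip_width: 0.0451
```

Run:
```python
from h import *
o=ctrl.get_obs(); print(o["position"],o["ee_rot"],o["contact_force"])
a,d,W=snap("wrist"); np.savez("w1.npz",a=a,W=W); save(a,"w1.png")
P=W.reshape(-1,3);P=P[np.isfinite(P).all(1)]
c=np.array([.516,.2525]);yaw=.073
e=np.array([np.cos(yaw),np.sin(yaw)]);n=np.array([-e[1],e[0]])
for i in (-.06,0,.06):
    q=c+i*e; u=(P[:,:2]-q)@e; v=(P[:,:2]-q)@n
    m=(abs(P[:,2]-.078)<.004)&(abs(u)<.02)&(abs(v)<.05)
    print(i,m.sum(),line(P[m]),"u",np.percentile(u[m],[2,50,98]).round(4),"v",np.percentile(v[m],[1,99]).round(4))
u=(P[:,:2]-c)@e; v=(P[:,:2]-c)@n
m=(abs(P[:,2]-.03)<.003)&(abs(u)<.1)&(abs(v)<.07); print("rack",rect(P[m]))
```

```text
[0.51383228 0.25844785 0.20053453] [-3.14079799e+00 -1.04823175e-03  1.65576051e+00] [ 0.17380745 -0.08973098 -0.09371833]
-0.06 800 (array([0.4585, 0.2512]), 'yaw', 0.0745, 'len', np.float64(0.0708), 'z', array([0.0762, 0.0779, 0.079 ])) u [-0.0025  0.0026  0.0072] v [-0.0325  0.0383]
0 773 (array([0.518 , 0.2552]), 'yaw', 0.0686, 'len', np.float64(0.0705), 'z', array([0.0766, 0.0779, 0.0791])) u [-0.0026  0.0023  0.0071] v [-0.0327  0.0377]
0.06 803 (array([0.5776, 0.2584]), 'yaw', 0.0736, 'len', np.float64(0.0707), 'z', array([0.076 , 0.078 , 0.0792])) u [-0.0027  0.0018  0.0069] v [-0.034   0.0367]
rack (array([518.2, 254.2]), array([177.3, 101.3]), 4.3)
```

Run:
```python
from h import *
plan((.4585,.2512,.12),1.645,2)
plan((.4585,.2512,.044),1.645,2,(np.array([.4585,.2512,.12]),1.645))
```

```text
[{"tx": -0.0003, "ty": -0.0279, "tz": 0.0402, "rx": 0, "ry": 0, "rz": 0.0046}, {"tx": -0.0004, "ty": -0.0279, "tz": 0.0402, "rx": 0, "ry": 0, "rz": 0.0046}]
[{"tx": 0.0, "ty": 0.0, "tz": 0.038, "rx": 0, "ry": 0, "rz": -0.0}, {"tx": 0.0, "ty": 0.0, "tz": 0.038, "rx": 0, "ry": 0, "rz": -0.0}]
```

Request:
jog_arm([
  {"tx":0,"ty":-0.028,"tz":0.035,"rx":0,"ry":0,"rz":0.0025},
  {"tx":-0.0005,"ty":-0.028,"tz":0.035,"rx":0,"ry":0,"rz":0.0025},
  {"tx":0,"ty":0,"tz":0.02,"rx":0,"ry":0,"rz":0},
  {"tx":0,"ty":0,"tz":0,"rx":0,"ry":0,"rz":0},
])

```text
clock: 3.08
position: [0.4578, 0.248, 0.1091]
ee_rot: [-3.138, 0.001, 1.644]
contact_force: [1.4, 0.4, 0.2]
grip_width: 0.0451
```

Request:
jog_arm([
  {"tx":0.003,"ty":0.001,"tz":0.025,"rx":0,"ry":0,"rz":0},
  {"tx":0,"ty":0,"tz":0.03,"rx":0,"ry":0,"rz":0},
  {"tx":0,"ty":0,"tz":0.01,"rx":0,"ry":0,"rz":0},
])

```text
clock: 3.45
position: [0.4603, 0.2516, 0.0453]
ee_rot: [-3.14, 0.0, 1.643]
contact_force: [-0.6, 0.1, -1.0]
grip_width: 0.0452
```

Request:
jog_arm([
  {"tx":0,"ty":0,"tz":0,"rx":0,"ry":0,"rz":0},
  {"tx":0,"ty":0,"tz":0,"rx":0,"ry":0,"rz":0},
  {"tx":0,"ty":0,"tz":0,"rx":0,"ry":0,"rz":0},
], claw=255, grip_force=50)

```text
clock: 3.82
position: [0.4614, 0.2524, 0.0473]
ee_rot: [3.14, -0.0, 1.644]
contact_force: [-1.8, -0.1, 5.2]
grip_width: 0.0089
```

Request:
jog_arm([
  {"tx":0,"ty":0,"tz":-0.02,"rx":0,"ry":0,"rz":0},
  {"tx":0,"ty":0,"tz":-0.04,"rx":0,"ry":0,"rz":0},
  {"tx":0,"ty":0,"tz":-0.05,"rx":0,"ry":0,"rz":0},
  {"tx":0,"ty":0,"tz":0,"rx":0,"ry":0,"rz":0},
])

```text
clock: 4.32
position: [0.4642, 0.2534, 0.1613]
ee_rot: [3.132, -0.003, 1.644]
contact_force: [0.1, 1.1, -1.9]
grip_width: 0.0095
```

Run:
```python
from h import *
o=ctrl.get_obs(); print(o["position"],o["ee_rot"],o["contact_force"],o["grip_width"])
plan((.5179,-.0137,.155),1.678,6)
```

```text
[0.46421052 0.25341957 0.16126043] [ 3.13150733e+00 -2.84093215e-03  1.64393299e+00] [ 0.10721258  1.08678578 -1.88390963] 0.009522732965291502
[{"tx": -0.0451, "ty": 0.0057, "tz": 0.001, "rx": 0, "ry": 0, "rz": -0.0057}, {"tx": -0.0451, "ty": 0.0054, "tz": 0.001, "rx": 0, "ry": 0, "rz": -0.0057}, {"tx": -0.0451, "ty": 0.0052, "tz": 0.001, "rx": 0, "ry": 0, "rz": -0.0057}, {"tx": -0.0451, "ty": 0.0049, "tz": 0.001, "rx": 0, "ry": 0, "rz": -0.0057}, {"tx": -0.0452, "ty": 0.0046, "tz": 0.001, "rx": 0, "ry": 0, "rz": -0.0057}]
[{"tx": -0.0452, "ty": 0.0044, "tz": 0.001, "rx": 0, "ry": 0, "rz": -0.0057}]
```

Request:
jog_arm([
  {"tx":-0.045,"ty":0.0055,"tz":0.001,"rx":0,"ry":0,"rz":-0.006},
  {"tx":-0.045,"ty":0.0055,"tz":0.001,"rx":0,"ry":0,"rz":-0.006},
  {"tx":-0.045,"ty":0.005,"tz":0.001,"rx":0,"ry":0,"rz":-0.006},
  {"tx":-0.045,"ty":0.005,"tz":0.001,"rx":0,"ry":0,"rz":-0.006},
  {"tx":-0.045,"ty":0.005,"tz":0.001,"rx":0,"ry":0,"rz":-0.006},
])

```text
clock: 4.95
position: [0.5052, 0.0287, 0.1497]
ee_rot: [-3.141, -0.0, 1.674]
contact_force: [1.4, 0.5, -2.1]
grip_width: 0.0093
```

Request:
jog_arm([
  {"tx":-0.045,"ty":0.004,"tz":0.001,"rx":0,"ry":0,"rz":-0.005},
  {"tx":0,"ty":0,"tz":0,"rx":0,"ry":0,"rz":0},
  {"tx":0,"ty":0,"tz":0,"rx":0,"ry":0,"rz":0},
])

```text
clock: 5.32
position: [0.5136, -0.014, 0.1489]
ee_rot: [-3.14, -0.001, 1.678]
contact_force: [0.1, -0.5, -1.9]
grip_width: 0.009
```

```bash
cat >> h.py <<'E'
CR=np.array([.5176,-.0107]); CY=.107
def uv(p=None):
    o=ctrl.get_obs(); p=o["position"] if p is None else p
    e=np.array([np.cos(CY),np.sin(CY)]);n=np.array([-e[1],e[0]]); d=np.array(p)[:2]-CR
    print("t",round(o["clock"],2),"u,v,z mm",(1000*np.array([d@e,d@n,p[2]])).round(1),"rot",np.round(o["ee_rot"],4),"F",o["contact_force"].round(1),"M",o["moment"].round(2),"w",round(o["grip_width"],4))
E
python3 - <<'E'
from h import *
uv(); a,d,W=snap("wrist"); save(a,"w2.png"); np.savez("w2.npz",a=a,W=W); b,_,_=snap("scene"); save(b,"s2.png"); 
cv2.imwrite("pics/s2c.png",cv2.resize(b[150:300,220:380,::-1],None,fx=5,fy=5,interpolation=cv2.INTER_CUBIC)[:600,:800])
P=W.reshape(-1,3); P=P[np.isfinite(P).all(1)]; e=np.array([np.cos(CY),np.sin(CY)]);n=np.array([-e[1],e[0]])
u=(P[:,:2]-CR)@e; v=(P[:,:2]-CR)@n
m=(P[:,2]>.1)&(P[:,2]<.2)&(abs(u)<.012)&(v>.013); print(m.sum(), np.percentile(v[m],[50,90,98]).round(4),np.percentile(u[m],[2,50,98]).round(4),np.percentile(P[m,2],[2,50,98]).round(4))
E
```

```text
t 5.33 u,v,z mm [ -4.3  -2.8 148.9] rot [-3.1401e+00 -9.0000e-04  1.6779e+00] F [ 0.1 -0.5 -1.9] M [0.04 0.03 0.02] w 0.009
1762 [0.0304 0.032  0.0322] [-0.0097 -0.005  -0.    ] [0.1206 0.1787 0.1806]
```

View pics/s2c.png

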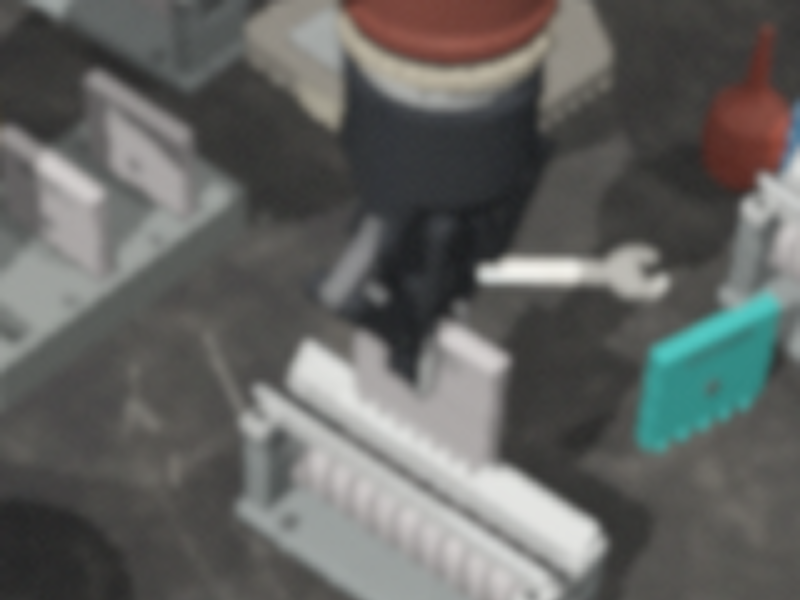

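The scene crop shows the leaf hanging upright over the cradle slot, with its teeth near (440,440). I'm centring it over the slot and lowering it.

Request:
jog_arm([
  {"tx":0,"ty":0.0048,"tz":0,"rx":0,"ry":0,"rz":0},
  {"tx":0,"ty":0,"tz":0.02,"rx":0,"ry":0,"rz":0},
  {"tx":0,"ty":0,"tz":0.01,"rx":0,"ry":0,"rz":0},
  {"tx":0,"ty":0,"tz":0,"rx":0,"ry":0,"rz":0},
])

```text
clock: 5.92
position: [0.5183, -0.0131, 0.1188]
ee_rot: [-3.139, -0.001, 1.68]
contact_force: [0.5, -0.7, -2.0]
grip_width: 0.0091
```

Request:
jog_arm([
  {"tx":0,"ty":0,"tz":0.008,"rx":0,"ry":0,"rz":0},
  {"tx":0,"ty":0,"tz":0.005,"rx":0,"ry":0,"rz":0},
  {"tx":0,"ty":0,"tz":0,"rx":0,"ry":0,"rz":0},
])

```text
clock: 6.3
position: [0.5187, -0.0137, 0.1064]
ee_rot: [-3.141, -0.0, 1.679]
contact_force: [-0.3, 0.3, -1.2]
grip_width: 0.0095
```

```bash
python3 -c "
from h import *
uv()"
```

```text
t 6.3 u,v,z mm [  0.8  -3.1 106.4] rot [-3.1408e+00 -2.0000e-04  1.6787e+00] F [-0.3  0.3 -1.2] M [ 0.03 -0.01 -0.02] w 0.0095
```

Request:
jog_arm([
  {"tx":0,"ty":0,"tz":0.003,"rx":0,"ry":0,"rz":0},
  {"tx":0,"ty":0,"tz":0.002,"rx":0,"ry":0,"rz":0},
])

```text
clock: 6.55
position: [0.5192, -0.0138, 0.1018]
ee_rot: [3.141, 0.0, 1.679]
contact_force: [0.4, -0.6, -2.6]
grip_width: 0.0089
```

Request:
jog_arm([
  {"tx":0,"ty":0,"tz":0.001,"rx":0,"ry":0,"rz":0},
  {"tx":0,"ty":0,"tz":0.001,"rx":0,"ry":0,"rz":0},
])

```text
clock: 6.8
position: [0.5192, -0.0137, 0.1001]
ee_rot: [3.141, 0.0, 1.679]
contact_force: [-1.3, -0.6, 4.2]
grip_width: 0.0093
```

Request:
jog_arm([
  {"tx":0.001,"ty":0,"tz":0.0005,"rx":0,"ry":0,"rz":0},
  {"tx":0.001,"ty":0,"tz":0,"rx":0,"ry":0,"rz":0},
])

```text
clock: 7.05
position: [0.5196, -0.0123, 0.1001]
ee_rot: [3.14, 0.001, 1.679]
contact_force: [0.1, -3.8, 3.9]
grip_width: 0.0093
```

Request:
jog_arm([
  {"tx":0.001,"ty":0,"tz":0,"rx":0,"ry":0,"rz":0},
  {"tx":0.001,"ty":0,"tz":0,"rx":0,"ry":0,"rz":0},
])

```text
clock: 7.3
position: [0.5196, -0.0102, 0.1001]
ee_rot: [3.14, 0.001, 1.679]
contact_force: [0.4, -5.0, 6.0]
grip_width: 0.0088
```

Request:
jog_arm([
  {"tx":0.001,"ty":0,"tz":0,"rx":0,"ry":0,"rz":0},
  {"tx":0.001,"ty":0,"tz":0,"rx":0,"ry":0,"rz":0},
])

```text
clock: 7.55
position: [0.5194, -0.0082, 0.1001]
ee_rot: [3.14, 0.001, 1.679]
contact_force: [0.9, -4.6, 5.0]
grip_width: 0.0092
```

Request:
jog_arm([
  {"tx":0.001,"ty":0,"tz":0,"rx":0,"ry":0,"rz":0},
  {"tx":0.001,"ty":0,"tz":0,"rx":0,"ry":0,"rz":0},
])

```text
clock: 7.8
position: [0.5192, -0.0062, 0.1001]
ee_rot: [3.14, 0.001, 1.679]
contact_force: [0.4, -4.3, 5.5]
grip_width: 0.0095
```

Request:
jog_arm([
  {"tx":0.001,"ty":0,"tz":0,"rx":0,"ry":0,"rz":0},
  {"tx":0.001,"ty":0,"tz":0,"rx":0,"ry":0,"rz":0},
])

```text
clock: 8.05
position: [0.5189, -0.0042, 0.1001]
ee_rot: [3.14, 0.001, 1.679]
contact_force: [0.5, -4.7, 6.1]
grip_width: 0.0093
```

Request:
jog_arm([
  {"tx":0.001,"ty":0,"tz":0,"rx":0,"ry":0,"rz":0},
  {"tx":0.001,"ty":0,"tz":0,"rx":0,"ry":0,"rz":0},
])

```text
clock: 8.3
position: [0.5187, -0.0022, 0.1]
ee_rot: [3.14, 0.001, 1.679]
contact_force: [0.5, -4.4, 4.2]
grip_width: 0.0095
```

Request:
jog_arm([
  {"tx":0.001,"ty":0,"tz":0,"rx":0,"ry":0,"rz":0},
  {"tx":0.001,"ty":0,"tz":0,"rx":0,"ry":0,"rz":0},
])

```text
clock: 8.55
position: [0.5185, -0.0003, 0.1]
ee_rot: [3.14, 0.001, 1.679]
contact_force: [0.9, -5.8, 5.3]
grip_width: 0.0094
```

```bash
python3 -c "
from h import *
uv()"
```

```text
t 8.55 u,v,z mm [  2.   10.3 100. ] rot [3.1397e+00 1.3000e-03 1.6789e+00] F [ 0.9 -5.8  5.3] M [-1.24 -0.15  0.05] w 0.0094
```

Leaf 1 (front slot) rode on the crests through the whole 13.5 mm sweep at a constant TCP z of 100 mm, so it doesn't fit. It goes back to the rack.

Run:
```python
from h import *
s=(np.array([.5182,-.0003,.150]),1.679)
plan((.459,.2508,.145),1.645,6,s)
```

```text
[{"tx": 0.0427, "ty": -0.0053, "tz": 0.0008, "rx": 0, "ry": 0, "rz": 0.0057}, {"tx": 0.0426, "ty": -0.0055, "tz": 0.0008, "rx": 0, "ry": 0, "rz": 0.0057}, {"tx": 0.0426, "ty": -0.0058, "tz": 0.0008, "rx": 0, "ry": 0, "rz": 0.0057}, {"tx": 0.0426, "ty": -0.006, "tz": 0.0008, "rx": 0, "ry": 0, "rz": 0.0057}, {"tx": 0.0425, "ty": -0.0063, "tz": 0.0008, "rx": 0, "ry": 0, "rz": 0.0057}]
[{"tx": 0.0425, "ty": -0.0065, "tz": 0.0008, "rx": 0, "ry": 0, "rz": 0.0057}]
```

Request:
jog_arm([
  {"tx":0,"ty":-0.001,"tz":-0.025,"rx":0,"ry":0,"rz":0},
  {"tx":0,"ty":0,"tz":-0.03,"rx":0,"ry":0,"rz":0},
])

```text
clock: 8.8
position: [0.5147, 0.0012, 0.1527]
ee_rot: [-3.137, -0.003, 1.679]
contact_force: [0.2, 0.2, -1.4]
grip_width: 0.0095
```

Request:
jog_arm([
  {"tx":0.05,"ty":-0.0057,"tz":0,"rx":0,"ry":0,"rz":0.007},
  {"tx":0.051,"ty":-0.006,"tz":0,"rx":0,"ry":0,"rz":0.007},
  {"tx":0.051,"ty":-0.0065,"tz":0,"rx":0,"ry":0,"rz":0.007},
  {"tx":0.051,"ty":-0.007,"tz":0,"rx":0,"ry":0,"rz":0.007},
  {"tx":0.0505,"ty":-0.0073,"tz":0,"rx":0,"ry":0,"rz":0.007},
])

```text
clock: 9.43
position: [0.4584, 0.2515, 0.153]
ee_rot: [-3.139, -0.001, 1.644]
contact_force: [1.0, 0.1, -1.9]
grip_width: 0.0094
```

Request:
jog_arm([
  {"tx":0,"ty":0,"tz":0.03,"rx":0,"ry":0,"rz":0},
  {"tx":0,"ty":0,"tz":0.03,"rx":0,"ry":0,"rz":0},
  {"tx":0,"ty":0,"tz":0,"rx":0,"ry":0,"rz":0},
  {"tx":0,"ty":0,"tz":0,"rx":0,"ry":0,"rz":0},
])

```text
clock: 9.93
position: [0.4604, 0.2497, 0.0946]
ee_rot: [-3.141, -0.0, 1.644]
contact_force: [0.4, -0.0, -0.6]
grip_width: 0.0094
```

```bash
python3 -c "
from h import *
o=ctrl.get_obs();print(o['position'],o['ee_rot'],o['contact_force'])"
```

```text
[0.46035521 0.24968912 0.09463051] [-3.14115072e+00 -4.87270472e-04  1.64356633e+00] [ 0.40835404 -0.03801922 -0.64842165]
```

Request:
jog_arm([
  {"tx":0.001,"ty":-0.002,"tz":0.015,"rx":0,"ry":0,"rz":0},
  {"tx":0,"ty":0,"tz":0.01,"rx":0,"ry":0,"rz":0},
  {"tx":0,"ty":0,"tz":0,"rx":0,"ry":0,"rz":0},
])

```text
clock: 10.3
position: [0.4574, 0.2499, 0.0681]
ee_rot: [-3.139, 0.001, 1.644]
contact_force: [0.7, 0.9, -1.9]
grip_width: 0.0093
```

Request:
jog_arm([
  {"tx":0,"ty":0,"tz":0.01,"rx":0,"ry":0,"rz":0},
  {"tx":0,"ty":0,"tz":0.008,"rx":0,"ry":0,"rz":0},
  {"tx":0,"ty":0,"tz":0.002,"rx":0,"ry":0,"rz":0},
  {"tx":0,"ty":0,"tz":0.001,"rx":0,"ry":0,"rz":0},
])

```text
clock: 10.8
position: [0.4583, 0.2503, 0.0481]
ee_rot: [-3.141, 0.0, 1.644]
contact_force: [1.1, 0.9, -1.5]
grip_width: 0.009
```

Inserted without resistance. I'm lowering the last 1.5 mm, letting go, going up and moving to the middle leaf.

Request:
jog_arm([
  {"tx":0,"ty":0,"tz":0.0015,"rx":0,"ry":0,"rz":0},
  {"tx":0,"ty":0,"tz":0,"rx":0,"ry":0,"rz":0},
])

```text
clock: 11.05
position: [0.4587, 0.2504, 0.0473]
ee_rot: [3.141, -0.0, 1.644]
contact_force: [-0.0, -0.1, 0.6]
grip_width: 0.0091
```

Request:
jog_arm([
  {"tx":0,"ty":0,"tz":0,"rx":0,"ry":0,"rz":0},
  {"tx":0,"ty":0,"tz":0,"rx":0,"ry":0,"rz":0},
  {"tx":0,"ty":0,"tz":0,"rx":0,"ry":0,"rz":0},
], claw=120)

```text
clock: 11.42
position: [0.4585, 0.2503, 0.0469]
ee_rot: [3.141, -0.0, 1.644]
contact_force: [-0.2, -0.7, -0.2]
grip_width: 0.0457
```

Request:
jog_arm([
  {"tx":0,"ty":0,"tz":-0.03,"rx":0,"ry":0,"rz":0},
  {"tx":0,"ty":0,"tz":-0.035,"rx":0,"ry":0,"rz":0},
  {"tx":0.0015,"ty":0.03,"tz":0,"rx":0,"ry":0,"rz":0},
  {"tx":0.001,"ty":0.0295,"tz":0,"rx":0,"ry":0,"rz":0},
  {"tx":0,"ty":0,"tz":0,"rx":0,"ry":0,"rz":0},
])

```text
clock: 12.05
position: [0.5192, 0.2571, 0.1121]
ee_rot: [3.14, -0.0, 1.643]
contact_force: [-0.3, -0.1, -0.4]
grip_width: 0.0454
```

```bash
python3 -c "
from h import *
o=ctrl.get_obs();print(o['clock'],o['position'],o['ee_rot'],o['contact_force'])
a,d,W=snap('wrist'); save(a,'w3.png')
P=W.reshape(-1,3);P=P[np.isfinite(P).all(1)]
for x,y in ((.4585,.2512),(.518,.2552)):
  m=(abs(P[:,2]-.078)<.004)&(abs(P[:,0]-x)<.02)&(abs(P[:,1]-y)<.05)
  print(m.sum(),line(P[m]))
"
```

```text
12.05 [0.51916558 0.25712758 0.11209197] [ 3.14025684e+00 -2.28515732e-04  1.64298684e+00] [-0.31755811 -0.10032598 -0.39928448]
1585 (array([0.4591, 0.2501]), 'yaw', 0.0658, 'len', np.float64(0.07), 'z', array([0.0755, 0.0778, 0.0788]))
1473 (array([0.5179, 0.2556]), 'yaw', 0.0728, 'len', np.float64(0.0698), 'z', array([0.0768, 0.0779, 0.0789]))
```

Request:
jog_arm([
  {"tx":-0.001,"ty":-0.0015,"tz":0.03,"rx":0,"ry":0,"rz":0},
  {"tx":0,"ty":0,"tz":0.03,"rx":0,"ry":0,"rz":0},
  {"tx":0,"ty":0,"tz":0.006,"rx":0,"ry":0,"rz":0},
])

```text
clock: 12.48
position: [0.513, 0.2553, 0.0432]
ee_rot: [-3.136, 0.001, 1.644]
contact_force: [-0.1, 0.5, 0.0]
grip_width: 0.0452
```

Request:
jog_arm([
  {"tx":0,"ty":0,"tz":0,"rx":0,"ry":0,"rz":0},
  {"tx":0,"ty":0,"tz":0,"rx":0,"ry":0,"rz":0},
  {"tx":0,"ty":0,"tz":0,"rx":0,"ry":0,"rz":0},
], claw=255)

```text
clock: 12.85
position: [0.517, 0.2564, 0.0473]
ee_rot: [3.139, -0.001, 1.644]
contact_force: [-0.7, 0.5, 3.2]
grip_width: 0.0089
```

Request:
jog_arm([
  {"tx":0,"ty":0,"tz":-0.02,"rx":0,"ry":0,"rz":0},
  {"tx":0,"ty":0,"tz":-0.04,"rx":0,"ry":0,"rz":0},
  {"tx":0,"ty":0,"tz":-0.045,"rx":0,"ry":0,"rz":0},
  {"tx":0,"ty":0,"tz":0,"rx":0,"ry":0,"rz":0},
])

```text
clock: 13.35
position: [0.5192, 0.2571, 0.1568]
ee_rot: [3.132, -0.002, 1.644]
contact_force: [0.5, -0.4, -2.5]
grip_width: 0.0094
```

Run:
```python
from h import *
uv()
plan((.5186,-.0137,.155),1.678,5)
```

```text
t 13.35 u,v,z mm [ 30.2 266.1 156.8] rot [ 3.1324e+00 -2.4000e-03  1.6438e+00] F [ 0.5 -0.4 -2.5] M [ 0.05 -0.07  0.01] w 0.0094
[{"tx": -0.054, "ty": -0.0041, "tz": 0.0004, "rx": 0, "ry": 0, "rz": -0.0068}, {"tx": -0.054, "ty": -0.0044, "tz": 0.0004, "rx": 0, "ry": 0, "rz": -0.0068}, {"tx": -0.054, "ty": -0.0048, "tz": 0.0004, "rx": 0, "ry": 0, "rz": -0.0068}, {"tx": -0.0539, "ty": -0.0052, "tz": 0.0004, "rx": 0, "ry": 0, "rz": -0.0068}, {"tx": -0.0539, "ty": -0.0055, "tz": 0.0004, "rx": 0, "ry": 0, "rz": -0.0068}]
```

Request:
jog_arm([
  {"tx":-0.054,"ty":-0.0034,"tz":0,"rx":0,"ry":0,"rz":-0.007},
  {"tx":-0.054,"ty":-0.0037,"tz":0,"rx":0,"ry":0,"rz":-0.007},
  {"tx":-0.054,"ty":-0.004,"tz":0,"rx":0,"ry":0,"rz":-0.007},
  {"tx":-0.054,"ty":-0.0044,"tz":0,"rx":0,"ry":0,"rz":-0.007},
  {"tx":-0.054,"ty":-0.0047,"tz":0,"rx":0,"ry":0,"rz":-0.007},
])

```text
clock: 13.98
position: [0.5183, -0.0162, 0.1502]
ee_rot: [-3.14, -0.001, 1.679]
contact_force: [0.1, -0.1, -1.5]
grip_width: 0.0094
```

Request:
jog_arm([
  {"tx":0,"ty":0,"tz":0.015,"rx":0,"ry":0,"rz":0},
  {"tx":0,"ty":0,"tz":0,"rx":0,"ry":0,"rz":0},
  {"tx":0,"ty":0,"tz":0,"rx":0,"ry":0,"rz":0},
])

```text
clock: 14.35
position: [0.5189, -0.0134, 0.1353]
ee_rot: [-3.14, -0.001, 1.68]
contact_force: [0.7, 1.1, -2.0]
grip_width: 0.0096
```

```bash
cat >> h.py <<'E'
def held():
    uv(); a,d,W=snap("wrist")
    P=W.reshape(-1,3); P=P[np.isfinite(P).all(1)]; e=np.array([np.cos(CY),np.sin(CY)]);n=np.array([-e[1],e[0]])
    u=(P[:,:2]-CR)@e; v=(P[:,:2]-CR)@n; zt=ctrl.get_obs()["position"][2]
    m=(abs(P[:,2]-zt-.032)<.005)&(abs(u)<.012)&(v>.013)&(v<.05); print("held: v end",np.percentile(v[m],[50,98]).round(4),"u",np.percentile(u[m],[2,50,98]).round(4),"ztop",np.median(P[m,2]).round(4))
    return a
E
python3 -c "
from h import *
held()"
```

```text
t 14.35 u,v,z mm [  1.   -2.8 135.3] rot [-3.1404e+00 -7.0000e-04  1.6803e+00] F [ 0.7  1.1 -2. ] M [-0.   -0.03  0.03] w 0.0096
held: v end [0.023  0.0313] u [-0.0043  0.0007  0.0054] ztop 0.1659
```

Request:
jog_arm([
  {"tx":0,"ty":-0.0005,"tz":0.015,"rx":0,"ry":0,"rz":0},
  {"tx":0,"ty":0,"tz":0.012,"rx":0,"ry":0,"rz":0},
  {"tx":0,"ty":0,"tz":0.004,"rx":0,"ry":0,"rz":0},
])

```text
clock: 14.78
position: [0.5178, -0.0143, 0.103]
ee_rot: [-3.139, -0.001, 1.679]
contact_force: [-0.2, 0.3, -2.1]
grip_width: 0.0093
```

Request:
jog_arm([
  {"tx":0,"ty":0,"tz":0.0025,"rx":0,"ry":0,"rz":0},
  {"tx":0,"ty":0,"tz":0.0015,"rx":0,"ry":0,"rz":0},
  {"tx":0,"ty":0,"tz":0.0015,"rx":0,"ry":0,"rz":0},
])

```text
clock: 15.15
position: [0.5194, -0.0149, 0.1002]
ee_rot: [3.141, 0.0, 1.679]
contact_force: [-3.5, 0.7, 10.2]
grip_width: 0.0091
```

Request:
jog_arm([
  {"tx":0.001,"ty":0,"tz":-0.0005,"rx":0,"ry":0,"rz":0},
  {"tx":0.001,"ty":0,"tz":0,"rx":0,"ry":0,"rz":0},
])

```text
clock: 15.4
position: [0.5192, -0.0131, 0.1003]
ee_rot: [3.14, 0.001, 1.679]
contact_force: [0.6, -1.6, 0.7]
grip_width: 0.0089
```

Request:
jog_arm([
  {"tx":0.001,"ty":0,"tz":0,"rx":0,"ry":0,"rz":0},
  {"tx":0.001,"ty":0,"tz":0,"rx":0,"ry":0,"rz":0},
])

```text
clock: 15.65
position: [0.519, -0.0111, 0.1003]
ee_rot: [3.141, 0.001, 1.679]
contact_force: [-0.1, -2.0, 2.0]
grip_width: 0.0093
```

Request:
jog_arm([
  {"tx":0.001,"ty":0,"tz":0,"rx":0,"ry":0,"rz":0},
  {"tx":0.001,"ty":0,"tz":0,"rx":0,"ry":0,"rz":0},
])

```text
clock: 15.9
position: [0.518, -0.0084, 0.0995]
ee_rot: [-3.141, -0.001, 1.679]
contact_force: [-0.5, -0.2, -1.6]
grip_width: 0.0091
```

Request:
jog_arm([
  {"tx":0.001,"ty":0,"tz":0,"rx":0,"ry":0,"rz":0},
  {"tx":0.001,"ty":0,"tz":0,"rx":0,"ry":0,"rz":0},
])

```text
clock: 16.15
position: [0.5174, -0.0064, 0.0992]
ee_rot: [-3.14, -0.001, 1.679]
contact_force: [-0.8, -0.6, -1.5]
grip_width: 0.0094
```

The leaf dropped below crest level with no force at leaf v of about 1 to 2.4 mm, where the camera put a groove (1.7). Now I'm lowering it.

Request:
jog_arm([
  {"tx":-0.0005,"ty":0,"tz":0.001,"rx":0,"ry":0,"rz":0},
  {"tx":0,"ty":0,"tz":0.001,"rx":0,"ry":0,"rz":0},
])

```text
clock: 16.4
position: [0.518, -0.0073, 0.0976]
ee_rot: [-3.141, -0.0, 1.679]
contact_force: [0.3, -0.0, -1.4]
grip_width: 0.0093
```

Request:
jog_arm([
  {"tx":0,"ty":0,"tz":0.001,"rx":0,"ry":0,"rz":0},
  {"tx":0,"ty":0,"tz":0,"rx":0,"ry":0,"rz":0},
])

```text
clock: 16.65
position: [0.518, -0.0073, 0.0967]
ee_rot: [-3.141, -0.0, 1.679]
contact_force: [0.3, 0.3, -2.6]
grip_width: 0.0095
```

```bash
python3 -c "
from h import *
uv()"
```

```text
t 16.65 u,v,z mm [ 0.8  3.3 96.7] rot [-3.1413e+00 -1.0000e-04  1.6788e+00] F [ 0.3  0.3 -2.6] M [ 0.01 -0.02 -0.01] w 0.0095
```

Request:
jog_arm([
  {"tx":0,"ty":0,"tz":0.001,"rx":0,"ry":0,"rz":0},
  {"tx":0,"ty":0,"tz":0.0005,"rx":0,"ry":0,"rz":0},
  {"tx":0,"ty":0,"tz":0,"rx":0,"ry":0,"rz":0},
])

```text
clock: 17.02
position: [0.5181, -0.0073, 0.0953]
ee_rot: [-3.142, -0.0, 1.679]
contact_force: [-0.9, -0.5, -1.0]
grip_width: 0.0093
```

Request:
jog_arm([
  {"tx":0,"ty":0,"tz":0.0005,"rx":0,"ry":0,"rz":0},
  {"tx":0,"ty":0,"tz":0.0005,"rx":0,"ry":0,"rz":0},
  {"tx":0,"ty":0,"tz":0,"rx":0,"ry":0,"rz":0},
])

```text
clock: 17.4
position: [0.5183, -0.0073, 0.0951]
ee_rot: [3.141, 0.0, 1.679]
contact_force: [-2.8, 1.0, 4.8]
grip_width: 0.0096
```

```bash
python3 -c "
from h import *
held()"
```

```text
t 17.4 u,v,z mm [ 1.1  3.3 95.1] rot [3.1413e+00 1.0000e-04 1.6789e+00] F [-2.8  1.   4.8] M [ 0.08  0.53 -0.03] w 0.0096
held: v end [0.0226 0.0373] u [-0.0094  0.0007  0.0106] ztop 0.1258
```

This leaf dropped the full 5.1 mm: TCP z is 95.1 against 100.2 on the crests, and its top is at 126 mm, so it fits. The task says to lower each leaf and only 17 s are used, so I'll put this one back for now and feel the third too.

Request:
jog_arm([
  {"tx":0,"ty":0,"tz":-0.008,"rx":0,"ry":0,"rz":0},
  {"tx":0,"ty":0,"tz":-0.022,"rx":0,"ry":0,"rz":0},
  {"tx":0,"ty":0,"tz":-0.03,"rx":0,"ry":0,"rz":0},
  {"tx":0,"ty":0,"tz":0,"rx":0,"ry":0,"rz":0},
])

```text
clock: 17.95
position: [0.5203, -0.0077, 0.1571]
ee_rot: [3.136, 0.002, 1.679]
contact_force: [-0.2, -0.6, -1.7]
grip_width: 0.0094
```

Run:
```python
from h import *
uv()
plan((.5185,.256,.150),1.645,5)
```

```text
t 17.95 u,v,z mm [  3.1   2.7 157.1] rot [3.1357e+00 1.7000e-03 1.6788e+00] F [-0.2 -0.6 -1.7] M [ 0.02 -0.03 -0.02] w 0.0094
[{"tx": 0.0525, "ty": 0.0053, "tz": 0.0014, "rx": 0, "ry": 0, "rz": 0.0068}, {"tx": 0.0525, "ty": 0.005, "tz": 0.0014, "rx": 0, "ry": 0, "rz": 0.0068}, {"tx": 0.0525, "ty": 0.0046, "tz": 0.0014, "rx": 0, "ry": 0, "rz": 0.0068}, {"tx": 0.0526, "ty": 0.0043, "tz": 0.0014, "rx": 0, "ry": 0, "rz": 0.0068}, {"tx": 0.0526, "ty": 0.0039, "tz": 0.0014, "rx": 0, "ry": 0, "rz": 0.0068}]
```

Request:
jog_arm([
  {"tx":0.0525,"ty":0.0057,"tz":0.001,"rx":0,"ry":0,"rz":0.007},
  {"tx":0.0525,"ty":0.0054,"tz":0.001,"rx":0,"ry":0,"rz":0.007},
  {"tx":0.0525,"ty":0.005,"tz":0.001,"rx":0,"ry":0,"rz":0.007},
  {"tx":0.0525,"ty":0.0047,"tz":0.001,"rx":0,"ry":0,"rz":0.0065},
  {"tx":0.0525,"ty":0.0043,"tz":0.001,"rx":0,"ry":0,"rz":0.0065},
])

```text
clock: 18.58
position: [0.5176, 0.2578, 0.1476]
ee_rot: [-3.14, 0.0, 1.645]
contact_force: [0.2, -0.8, -2.2]
grip_width: 0.009
```

Request:
jog_arm([
  {"tx":0,"ty":0,"tz":0.03,"rx":0,"ry":0,"rz":0},
  {"tx":0,"ty":0,"tz":0.03,"rx":0,"ry":0,"rz":0},
  {"tx":0,"ty":0,"tz":0,"rx":0,"ry":0,"rz":0},
  {"tx":0,"ty":0,"tz":0,"rx":0,"ry":0,"rz":0},
])

```text
clock: 19.08
position: [0.5186, 0.2563, 0.0895]
ee_rot: [3.142, -0.0, 1.645]
contact_force: [0.5, 0.2, -0.9]
grip_width: 0.0095
```

Request:
jog_arm([
  {"tx":0,"ty":0,"tz":0.015,"rx":0,"ry":0,"rz":0},
  {"tx":0,"ty":0,"tz":0.015,"rx":0,"ry":0,"rz":0},
  {"tx":0,"ty":0,"tz":0.008,"rx":0,"ry":0,"rz":0},
  {"tx":0,"ty":0,"tz":0.003,"rx":0,"ry":0,"rz":0},
  {"tx":0,"ty":0,"tz":0.0015,"rx":0,"ry":0,"rz":0},
])

```text
clock: 19.7
position: [0.5184, 0.2563, 0.0473]
ee_rot: [-3.141, 0.0, 1.645]
contact_force: [-5.6, -1.6, 8.7]
grip_width: 0.0093
```

Request:
jog_arm([
  {"tx":0,"ty":0,"tz":0,"rx":0,"ry":0,"rz":0},
])

```text
clock: 19.82
position: [0.5188, 0.2565, 0.0473]
ee_rot: [3.141, -0.0, 1.645]
contact_force: [-1.8, -1.4, 0.4]
grip_width: 0.0092
```

Request:
jog_arm([
  {"tx":0,"ty":0,"tz":0,"rx":0,"ry":0,"rz":0},
  {"tx":0,"ty":0,"tz":0,"rx":0,"ry":0,"rz":0},
  {"tx":0,"ty":0,"tz":0,"rx":0,"ry":0,"rz":0},
], claw=120)

```text
clock: 20.2
position: [0.5187, 0.2565, 0.047]
ee_rot: [3.141, -0.0, 1.645]
contact_force: [0.4, -0.2, -0.4]
grip_width: 0.0451
```

Request:
jog_arm([
  {"tx":0,"ty":0,"tz":-0.03,"rx":0,"ry":0,"rz":0},
  {"tx":0,"ty":0,"tz":-0.035,"rx":0,"ry":0,"rz":0},
  {"tx":0,"ty":0.03,"tz":0,"rx":0,"ry":0,"rz":0},
  {"tx":0,"ty":0.0295,"tz":0,"rx":0,"ry":0,"rz":0},
  {"tx":0,"ty":0,"tz":0,"rx":0,"ry":0,"rz":0},
])

```text
clock: 20.82
position: [0.5795, 0.2607, 0.1121]
ee_rot: [3.14, -0.0, 1.644]
contact_force: [-0.9, -0.6, -0.5]
grip_width: 0.0451
```

```bash
cat >> h.py <<'E'
def rackv():
    o=ctrl.get_obs();print(o['clock'],o['position'].round(4),o['ee_rot'].round(4),o['contact_force'].round(1))
    a,d,W=snap('wrist'); P=W.reshape(-1,3);P=P[np.isfinite(P).all(1)]
    for x,y in ((.4585,.2512),(.518,.2552),(.5776,.2584)):
        m=(abs(P[:,2]-.078)<.004)&(abs(P[:,0]-x)<.02)&(abs(P[:,1]-y)<.05)
        print(m.sum(),line(P[m]) if m.sum()>50 else "")
    return a
E
python3 -c "
from h import *
save(rackv(),'w4.png')"
```

```text
20.825 [0.5795 0.2607 0.1121] [ 3.1401e+00 -2.0000e-04  1.6440e+00] [-0.9 -0.6 -0.5]
1657 (array([0.4596, 0.2499]), 'yaw', 0.0767, 'len', np.float64(0.0706), 'z', array([0.0749, 0.0776, 0.0787]))
1608 (array([0.5195, 0.2557]), 'yaw', 0.0702, 'len', np.float64(0.0699), 'z', array([0.0756, 0.0778, 0.0789]))
1512 (array([0.578, 0.259]), 'yaw', 0.0752, 'len', np.float64(0.0696), 'z', array([0.0767, 0.0779, 0.0789]))
```

Request:
jog_arm([
  {"tx":-0.001,"ty":-0.001,"tz":0.03,"rx":0,"ry":0,"rz":0},
  {"tx":0,"ty":0,"tz":0.025,"rx":0,"ry":0,"rz":0},
  {"tx":0,"ty":0,"tz":0.01,"rx":0,"ry":0,"rz":0},
])

```text
clock: 21.25
position: [0.5745, 0.2593, 0.0447]
ee_rot: [-3.138, 0.001, 1.645]
contact_force: [0.5, -0.9, -0.2]
grip_width: 0.0449
```

Request:
jog_arm([
  {"tx":0,"ty":0,"tz":0,"rx":0,"ry":0,"rz":0},
  {"tx":0,"ty":0,"tz":0,"rx":0,"ry":0,"rz":0},
  {"tx":0,"ty":0,"tz":0,"rx":0,"ry":0,"rz":0},
], claw=255)

```text
clock: 21.62
position: [0.5777, 0.26, 0.0481]
ee_rot: [3.14, -0.001, 1.645]
contact_force: [-0.2, -0.3, 1.9]
grip_width: 0.0095
```

Request:
jog_arm([
  {"tx":0,"ty":0,"tz":-0.02,"rx":0,"ry":0,"rz":0},
  {"tx":0,"ty":0,"tz":-0.04,"rx":0,"ry":0,"rz":0},
  {"tx":0,"ty":0,"tz":-0.045,"rx":0,"ry":0,"rz":0},
  {"tx":0,"ty":0,"tz":0,"rx":0,"ry":0,"rz":0},
])

```text
clock: 22.12
position: [0.5804, 0.2609, 0.1591]
ee_rot: [3.131, -0.002, 1.645]
contact_force: [0.8, -1.2, -1.4]
grip_width: 0.0091
```

Run:
```python
from h import *
uv()
plan((.5186,-.0137,.155),1.678,5)
```

```text
t 22.12 u,v,z mm [ 91.5 263.3 159.1] rot [ 3.1310e+00 -2.5000e-03  1.6449e+00] F [ 0.8 -1.2 -1.4] M [ 0.02 -0.01 -0.04] w 0.0091
[{"tx": -0.0538, "ty": -0.0164, "tz": 0.0008, "rx": 0, "ry": 0, "rz": -0.0066}, {"tx": -0.0537, "ty": -0.0168, "tz": 0.0008, "rx": 0, "ry": 0, "rz": -0.0066}, {"tx": -0.0536, "ty": -0.0171, "tz": 0.0008, "rx": 0, "ry": 0, "rz": -0.0066}, {"tx": -0.0535, "ty": -0.0175, "tz": 0.0008, "rx": 0, "ry": 0, "rz": -0.0066}, {"tx": -0.0534, "ty": -0.0178, "tz": 0.0008, "rx": 0, "ry": 0, "rz": -0.0066}]
```

Request:
jog_arm([
  {"tx":-0.054,"ty":-0.0156,"tz":0,"rx":0,"ry":0,"rz":-0.0066},
  {"tx":-0.0535,"ty":-0.016,"tz":0,"rx":0,"ry":0,"rz":-0.0066},
  {"tx":-0.0535,"ty":-0.0164,"tz":0,"rx":0,"ry":0,"rz":-0.0066},
  {"tx":-0.0535,"ty":-0.0168,"tz":0,"rx":0,"ry":0,"rz":-0.0066},
  {"tx":-0.0535,"ty":-0.0172,"tz":0,"rx":0,"ry":0,"rz":-0.0066},
])

```text
clock: 22.75
position: [0.5175, -0.0159, 0.152]
ee_rot: [-3.141, -0.0, 1.678]
contact_force: [0.7, 0.4, -0.5]
grip_width: 0.0093
```

Request:
jog_arm([
  {"tx":0,"ty":0,"tz":0.015,"rx":0,"ry":0,"rz":0},
  {"tx":0,"ty":0,"tz":0,"rx":0,"ry":0,"rz":0},
  {"tx":0,"ty":0,"tz":0,"rx":0,"ry":0,"rz":0},
])

```text
clock: 23.12
position: [0.5185, -0.0131, 0.1367]
ee_rot: [-3.141, -0.001, 1.679]
contact_force: [-1.1, 0.2, -0.9]
grip_width: 0.0092
```

```bash
python3 -c "
from h import *
held()"
```

```text
t 23.12 u,v,z mm [  0.6  -2.5 136.7] rot [-3.1410e+00 -6.0000e-04  1.6793e+00] F [-1.1  0.2 -0.9] M [ 0.01 -0.03 -0.02] w 0.0092
held: v end [0.023  0.0313] u [-0.0048  0.0003  0.005 ] ztop 0.1665
```

Well centred. I'm lowering it onto the screw; contact should come at a TCP z of about 101 mm with this slightly lower grip.

Request:
jog_arm([
  {"tx":0,"ty":0,"tz":0.015,"rx":0,"ry":0,"rz":0},
  {"tx":0,"ty":0,"tz":0.012,"rx":0,"ry":0,"rz":0},
  {"tx":0,"ty":0,"tz":0.004,"rx":0,"ry":0,"rz":0},
])

```text
clock: 23.55
position: [0.5174, -0.0139, 0.104]
ee_rot: [-3.139, -0.001, 1.678]
contact_force: [0.0, 1.3, -0.4]
grip_width: 0.0091
```

Request:
jog_arm([
  {"tx":0,"ty":0,"tz":0.0025,"rx":0,"ry":0,"rz":0},
  {"tx":0,"ty":0,"tz":0.0015,"rx":0,"ry":0,"rz":0},
  {"tx":0,"ty":0,"tz":0.001,"rx":0,"ry":0,"rz":0},
])

```text
clock: 23.92
position: [0.5188, -0.0145, 0.101]
ee_rot: [3.141, 0.0, 1.678]
contact_force: [0.1, 0.1, 1.6]
grip_width: 0.0092
```

Request:
jog_arm([
  {"tx":0.001,"ty":0,"tz":0.0008,"rx":0,"ry":0,"rz":0},
  {"tx":0.001,"ty":0,"tz":0,"rx":0,"ry":0,"rz":0},
])

```text
clock: 24.18
position: [0.5192, -0.0131, 0.101]
ee_rot: [3.14, 0.002, 1.678]
contact_force: [-0.1, -3.4, 4.0]
grip_width: 0.009
```

Request:
jog_arm([
  {"tx":0.001,"ty":0,"tz":0,"rx":0,"ry":0,"rz":0},
  {"tx":0.001,"ty":0,"tz":0,"rx":0,"ry":0,"rz":0},
])

```text
clock: 24.42
position: [0.5192, -0.011, 0.1011]
ee_rot: [3.139, 0.001, 1.678]
contact_force: [-0.1, -3.2, 4.8]
grip_width: 0.0092
```

Request:
jog_arm([
  {"tx":0.001,"ty":0,"tz":0,"rx":0,"ry":0,"rz":0},
  {"tx":0.001,"ty":0,"tz":0,"rx":0,"ry":0,"rz":0},
])

```text
clock: 24.68
position: [0.519, -0.0089, 0.101]
ee_rot: [3.139, 0.001, 1.678]
contact_force: [1.0, -3.4, 3.7]
grip_width: 0.0093
```

Request:
jog_arm([
  {"tx":0.001,"ty":0,"tz":0,"rx":0,"ry":0,"rz":0},
  {"tx":0.001,"ty":0,"tz":0,"rx":0,"ry":0,"rz":0},
])

```text
clock: 24.92
position: [0.518, -0.0063, 0.1001]
ee_rot: [3.141, -0.0, 1.678]
contact_force: [0.7, -4.0, 2.9]
grip_width: 0.0095
```

Request:
jog_arm([
  {"tx":0.001,"ty":0,"tz":0,"rx":0,"ry":0,"rz":0},
  {"tx":0.001,"ty":0,"tz":0,"rx":0,"ry":0,"rz":0},
])

```text
clock: 25.18
position: [0.5179, -0.0055, 0.1]
ee_rot: [3.141, 0.002, 1.678]
contact_force: [2.5, -6.7, 0.3]
grip_width: 0.0092
```

Request:
jog_arm([
  {"tx":0.0015,"ty":0,"tz":0,"rx":0,"ry":0,"rz":0},
  {"tx":0.0015,"ty":0,"tz":0,"rx":0,"ry":0,"rz":0},
])

```text
clock: 25.42
position: [0.5175, -0.0023, 0.1005]
ee_rot: [3.141, 0.002, 1.678]
contact_force: [1.0, -7.7, 4.8]
grip_width: 0.0095
```

The third leaf dipped by about 1 mm near y=-6 mm and then climbed out. I'm going back over that place to feel how deep it goes.

Request:
jog_arm([
  {"tx":-0.0015,"ty":0,"tz":0,"rx":0,"ry":0,"rz":0},
  {"tx":-0.0015,"ty":0,"tz":0,"rx":0,"ry":0,"rz":0},
  {"tx":-0.0005,"ty":0,"tz":0,"rx":0,"ry":0,"rz":0},
])

```text
clock: 25.8
position: [0.5176, -0.0032, 0.1007]
ee_rot: [3.141, -0.003, 1.677]
contact_force: [-2.1, 5.1, 9.6]
grip_width: 0.0095
```

Request:
jog_arm([
  {"tx":-0.0005,"ty":0,"tz":0.0005,"rx":0,"ry":0,"rz":0},
  {"tx":0,"ty":0,"tz":0.0005,"rx":0,"ry":0,"rz":0},
])

```text
clock: 26.05
position: [0.5178, -0.0032, 0.1006]
ee_rot: [3.141, -0.004, 1.678]
contact_force: [-4.0, 7.4, 17.9]
grip_width: 0.0093
```

```bash
python3 -c "
from h import *
uv()"
```

```text
t 26.05 u,v,z mm [  1.    7.4 100.6] rot [ 3.141  -0.0038  1.6777] F [-4.   7.4 17.9] M [ 1.1   0.92 -0.07] w 0.0093
```

Request:
jog_arm([
  {"tx":0,"ty":0,"tz":-0.004,"rx":0,"ry":0,"rz":0},
  {"tx":-0.002,"ty":0,"tz":0,"rx":0,"ry":0,"rz":0},
  {"tx":0,"ty":0,"tz":0,"rx":0,"ry":0,"rz":0},
])

```text
clock: 26.42
position: [0.517, -0.0074, 0.1021]
ee_rot: [-3.14, -0.001, 1.678]
contact_force: [0.0, -0.2, -1.0]
grip_width: 0.0094
```

```bash
python3 -c "
from h import *
held()"
```

```text
t 26.43 u,v,z mm [ -0.2   3.4 102.1] rot [-3.1399e+00 -7.0000e-04  1.6776e+00] F [ 0.  -0.2 -1. ] M [-0.02 -0.03 -0.05] w 0.0094
held: v end [0.0223 0.0371] u [-0.0108 -0.0005  0.0094] ztop 0.1318
```

Request:
jog_arm([
  {"tx":0,"ty":0,"tz":0.001,"rx":0,"ry":0,"rz":0},
  {"tx":0,"ty":0,"tz":0.001,"rx":0,"ry":0,"rz":0},
  {"tx":0,"ty":0,"tz":0,"rx":0,"ry":0,"rz":0},
])

```text
clock: 26.85
position: [0.5177, -0.0075, 0.1012]
ee_rot: [-3.141, -0.0, 1.678]
contact_force: [-1.9, -0.1, 1.9]
grip_width: 0.009
```

Request:
jog_arm([
  {"tx":0,"ty":0,"tz":0.001,"rx":0,"ry":0,"rz":0},
  {"tx":0,"ty":0,"tz":0,"rx":0,"ry":0,"rz":0},
])

```text
clock: 27.1
position: [0.5179, -0.0076, 0.1008]
ee_rot: [3.142, 0.0, 1.678]
contact_force: [-3.3, -0.2, 6.9]
grip_width: 0.0092
```

Request:
jog_arm([
  {"tx":0.0005,"ty":0,"tz":-0.0005,"rx":0,"ry":0,"rz":0},
  {"tx":0.0005,"ty":0,"tz":0,"rx":0,"ry":0,"rz":0},
])

```text
clock: 27.35
position: [0.518, -0.0069, 0.101]
ee_rot: [3.141, 0.001, 1.678]
contact_force: [-1.6, -2.6, 5.2]
grip_width: 0.009
```

Request:
jog_arm([
  {"tx":0.0005,"ty":0,"tz":0,"rx":0,"ry":0,"rz":0},
  {"tx":0,"ty":0,"tz":0,"rx":0,"ry":0,"rz":0},
])

```text
clock: 27.6
position: [0.5178, -0.0058, 0.1002]
ee_rot: [3.141, -0.0, 1.678]
contact_force: [1.8, -1.1, 1.0]
grip_width: 0.0092
```

Request:
jog_arm([
  {"tx":0.0005,"ty":0,"tz":0.0005,"rx":0,"ry":0,"rz":0},
  {"tx":0,"ty":0,"tz":0.0005,"rx":0,"ry":0,"rz":0},
])

```text
clock: 27.85
position: [0.5179, -0.0056, 0.0998]
ee_rot: [3.141, 0.0, 1.678]
contact_force: [-0.5, -1.5, 5.3]
grip_width: 0.0091
```

```bash
python3 -c "
from h import *
uv()"
```

```text
t 27.85 u,v,z mm [ 0.8  5.  99.8] rot [3.1410e+00 4.0000e-04 1.6779e+00] F [-0.5 -1.5  5.3] M [-0.38  0.16  0.  ] w 0.0091
```

It wedges after about 1.2 mm, against 5.1 mm for the middle leaf, so the third leaf doesn't fit. It goes back to its slot.

Request:
jog_arm([
  {"tx":0,"ty":0,"tz":-0.008,"rx":0,"ry":0,"rz":0},
  {"tx":0,"ty":0,"tz":-0.022,"rx":0,"ry":0,"rz":0},
  {"tx":0,"ty":0,"tz":-0.025,"rx":0,"ry":0,"rz":0},
  {"tx":0,"ty":0,"tz":0,"rx":0,"ry":0,"rz":0},
])

```text
clock: 28.35
position: [0.5189, -0.0054, 0.1564]
ee_rot: [3.138, 0.0, 1.678]
contact_force: [-0.2, 0.3, -1.4]
grip_width: 0.0093
```

Run:
```python
from h import *
uv()
plan((.5800,.2594,.150),1.645,5)
```

```text
t 28.35 u,v,z mm [  1.8   5.2 156.4] rot [3.1379e+00 5.0000e-04 1.6779e+00] F [-0.2  0.3 -1.4] M [-0.01 -0.01 -0.03] w 0.0093
[{"tx": 0.0513, "ty": 0.0178, "tz": 0.0013, "rx": 0, "ry": 0, "rz": 0.0066}, {"tx": 0.0515, "ty": 0.0175, "tz": 0.0013, "rx": 0, "ry": 0, "rz": 0.0066}, {"tx": 0.0516, "ty": 0.0171, "tz": 0.0013, "rx": 0, "ry": 0, "rz": 0.0066}, {"tx": 0.0517, "ty": 0.0168, "tz": 0.0013, "rx": 0, "ry": 0, "rz": 0.0066}, {"tx": 0.0518, "ty": 0.0165, "tz": 0.0013, "rx": 0, "ry": 0, "rz": 0.0066}]
```

Request:
jog_arm([
  {"tx":0.0515,"ty":0.0178,"tz":0.001,"rx":0,"ry":0,"rz":0.0066},
  {"tx":0.0515,"ty":0.0175,"tz":0.001,"rx":0,"ry":0,"rz":0.0066},
  {"tx":0.0515,"ty":0.0171,"tz":0.001,"rx":0,"ry":0,"rz":0.0066},
  {"tx":0.0515,"ty":0.0168,"tz":0.001,"rx":0,"ry":0,"rz":0.0066},
  {"tx":0.0515,"ty":0.0165,"tz":0.001,"rx":0,"ry":0,"rz":0.0066},
])

```text
clock: 28.98
position: [0.5779, 0.2606, 0.1475]
ee_rot: [-3.139, 0.0, 1.645]
contact_force: [0.4, -0.4, -1.2]
grip_width: 0.0093
```

Request:
jog_arm([
  {"tx":0,"ty":0,"tz":0.03,"rx":0,"ry":0,"rz":0},
  {"tx":0,"ty":0,"tz":0.03,"rx":0,"ry":0,"rz":0},
  {"tx":0,"ty":0,"tz":0,"rx":0,"ry":0,"rz":0},
  {"tx":0,"ty":0,"tz":0,"rx":0,"ry":0,"rz":0},
])

```text
clock: 29.48
position: [0.5788, 0.2589, 0.0896]
ee_rot: [-3.141, -0.0, 1.645]
contact_force: [0.1, -0.1, -1.4]
grip_width: 0.0095
```

Request:
jog_arm([
  {"tx":0.0005,"ty":0,"tz":0.015,"rx":0,"ry":0,"rz":0},
  {"tx":0,"ty":0,"tz":0.015,"rx":0,"ry":0,"rz":0},
  {"tx":0,"ty":0,"tz":0.007,"rx":0,"ry":0,"rz":0},
  {"tx":0,"ty":0,"tz":0.003,"rx":0,"ry":0,"rz":0},
  {"tx":0,"ty":0,"tz":0.001,"rx":0,"ry":0,"rz":0},
])

```text
clock: 30.1
position: [0.5788, 0.2595, 0.0485]
ee_rot: [3.142, -0.0, 1.645]
contact_force: [-0.4, 0.1, -1.2]
grip_width: 0.0091
```

Request:
jog_arm([
  {"tx":0,"ty":0,"tz":0.0005,"rx":0,"ry":0,"rz":0},
])

```text
clock: 30.22
position: [0.5791, 0.2596, 0.0484]
ee_rot: [3.141, -0.0, 1.645]
contact_force: [-0.2, 0.0, -0.9]
grip_width: 0.0091
```

Request:
jog_arm([
  {"tx":0,"ty":0,"tz":0.0005,"rx":0,"ry":0,"rz":0},
  {"tx":0,"ty":0,"tz":0,"rx":0,"ry":0,"rz":0},
  {"tx":0,"ty":0,"tz":0,"rx":0,"ry":0,"rz":0},
], claw=120)

```text
clock: 30.6
position: [0.5789, 0.2595, 0.0478]
ee_rot: [3.141, -0.0, 1.645]
contact_force: [-0.2, -0.7, -0.5]
grip_width: 0.0454
```

Request:
jog_arm([
  {"tx":0,"ty":0,"tz":-0.03,"rx":0,"ry":0,"rz":0},
  {"tx":0,"ty":0,"tz":-0.035,"rx":0,"ry":0,"rz":0},
  {"tx":0.001,"ty":-0.03,"tz":0,"rx":0,"ry":0,"rz":0},
  {"tx":0,"ty":-0.0295,"tz":0,"rx":0,"ry":0,"rz":0},
  {"tx":0,"ty":0,"tz":0,"rx":0,"ry":0,"rz":0},
])

```text
clock: 31.22
position: [0.5176, 0.256, 0.1124]
ee_rot: [-3.14, 0.0, 1.646]
contact_force: [0.4, -0.7, 0.3]
grip_width: 0.0453
```

```bash
python3 -c "
from h import *
save(rackv(),'w5.png')"
```

```text
31.225 [0.5176 0.256  0.1124] [-3.1404e+00  2.0000e-04  1.6457e+00] [ 0.4 -0.7  0.3]
1559 (array([0.4591, 0.2502]), 'yaw', 0.0627, 'len', np.float64(0.0696), 'z', array([0.0758, 0.0778, 0.0789]))
1499 (array([0.5185, 0.2554]), 'yaw', 0.0766, 'len', np.float64(0.0702), 'z', array([0.0767, 0.0779, 0.0789]))
1487 (array([0.578 , 0.2573]), 'yaw', 0.0776, 'len', np.float64(0.0699), 'z', array([0.0753, 0.0779, 0.079 ]))
```

All three leaves stand in the rack at full depth (tops at 78 mm). Now I'm picking the middle one, which fits.

Request:
jog_arm([
  {"tx":0.0005,"ty":0.0012,"tz":0.03,"rx":0,"ry":0,"rz":0},
  {"tx":0,"ty":0,"tz":0.025,"rx":0,"ry":0,"rz":0},
  {"tx":0,"ty":0,"tz":0.0105,"rx":0,"ry":0,"rz":0},
])

```text
clock: 31.65
position: [0.5204, 0.2563, 0.0455]
ee_rot: [-3.14, 0.001, 1.644]
contact_force: [0.4, -0.7, 0.0]
grip_width: 0.045
```

Request:
jog_arm([
  {"tx":0,"ty":0,"tz":0,"rx":0,"ry":0,"rz":0},
  {"tx":0,"ty":0,"tz":0,"rx":0,"ry":0,"rz":0},
  {"tx":0,"ty":0,"tz":0,"rx":0,"ry":0,"rz":0},
], claw=255)

```text
clock: 32.02
position: [0.5211, 0.2569, 0.048]
ee_rot: [3.14, -0.0, 1.645]
contact_force: [-0.3, 0.1, 0.9]
grip_width: 0.0087
```

Request:
jog_arm([
  {"tx":0,"ty":0,"tz":-0.02,"rx":0,"ry":0,"rz":0},
  {"tx":0,"ty":0,"tz":-0.04,"rx":0,"ry":0,"rz":0},
  {"tx":0,"ty":0,"tz":-0.045,"rx":0,"ry":0,"rz":0},
  {"tx":0,"ty":0,"tz":0,"rx":0,"ry":0,"rz":0},
])

```text
clock: 32.52
position: [0.5241, 0.2579, 0.1588]
ee_rot: [3.131, -0.003, 1.645]
contact_force: [0.4, -0.3, -1.4]
grip_width: 0.0093
```

Run:
```python
from h import *
uv()
plan((.5220,-.0078,.155),1.678,5)
```

```text
t 32.52 u,v,z mm [ 35.2 266.4 158.8] rot [ 3.1307e+00 -2.7000e-03  1.6449e+00] F [ 0.4 -0.3 -1.4] M [ 0.03 -0.01  0.  ] w 0.0093
[{"tx": -0.053, "ty": -0.0044, "tz": 0.0008, "rx": 0, "ry": 0, "rz": -0.0066}, {"tx": -0.0529, "ty": -0.0047, "tz": 0.0008, "rx": 0, "ry": 0, "rz": -0.0066}, {"tx": -0.0529, "ty": -0.0051, "tz": 0.0008, "rx": 0, "ry": 0, "rz": -0.0066}, {"tx": -0.0529, "ty": -0.0054, "tz": 0.0008, "rx": 0, "ry": 0, "rz": -0.0066}, {"tx": -0.0528, "ty": -0.0058, "tz": 0.0008, "rx": 0, "ry": 0, "rz": -0.0066}]
```

Request:
jog_arm([
  {"tx":-0.053,"ty":-0.0044,"tz":0,"rx":0,"ry":0,"rz":-0.0066},
  {"tx":-0.053,"ty":-0.0047,"tz":0,"rx":0,"ry":0,"rz":-0.0066},
  {"tx":-0.053,"ty":-0.0051,"tz":0,"rx":0,"ry":0,"rz":-0.0066},
  {"tx":-0.053,"ty":-0.0054,"tz":0,"rx":0,"ry":0,"rz":-0.0066},
  {"tx":-0.053,"ty":-0.0058,"tz":0,"rx":0,"ry":0,"rz":-0.0066},
])

```text
clock: 33.15
position: [0.5176, -0.0111, 0.1519]
ee_rot: [-3.141, -0.0, 1.678]
contact_force: [0.5, 0.6, -1.5]
grip_width: 0.0091
```

Request:
jog_arm([
  {"tx":0,"ty":0,"tz":0.015,"rx":0,"ry":0,"rz":0},
  {"tx":0,"ty":0,"tz":0,"rx":0,"ry":0,"rz":0},
  {"tx":0,"ty":0,"tz":0,"rx":0,"ry":0,"rz":0},
])

```text
clock: 33.52
position: [0.5179, -0.0083, 0.1367]
ee_rot: [-3.141, -0.001, 1.679]
contact_force: [0.8, -0.4, -1.5]
grip_width: 0.0089
```

```bash
python3 -c "
from h import *
held()"
```

```text
t 33.52 u,v,z mm [  0.6   2.3 136.7] rot [-3.1408e+00 -5.0000e-04  1.6793e+00] F [ 0.8 -0.4 -1.5] M [ 0.03 -0.03  0.02] w 0.0089
held: v end [0.0218 0.0362] u [-0.01   -0.0001  0.0101] ztop 0.1668
```

Request:
jog_arm([
  {"tx":0.001,"ty":0,"tz":0.015,"rx":0,"ry":0,"rz":0},
  {"tx":0,"ty":0,"tz":0.012,"rx":0,"ry":0,"rz":0},
  {"tx":0,"ty":0,"tz":0.004,"rx":0,"ry":0,"rz":0},
  {"tx":0,"ty":0,"tz":0,"rx":0,"ry":0,"rz":0},
])

```text
clock: 34.08
position: [0.5177, -0.0085, 0.1053]
ee_rot: [-3.14, -0.0, 1.678]
contact_force: [-0.5, -0.2, -1.2]
grip_width: 0.0094
```

Request:
jog_arm([
  {"tx":0,"ty":0,"tz":0.0025,"rx":0,"ry":0,"rz":0},
  {"tx":0,"ty":0,"tz":0.0015,"rx":0,"ry":0,"rz":0},
  {"tx":0,"ty":0,"tz":0.001,"rx":0,"ry":0,"rz":0},
])

```text
clock: 34.45
position: [0.5182, -0.0087, 0.1011]
ee_rot: [3.141, 0.0, 1.678]
contact_force: [-1.3, -0.9, -1.7]
grip_width: 0.0094
```

Request:
jog_arm([
  {"tx":0,"ty":0,"tz":0.001,"rx":0,"ry":0,"rz":0},
  {"tx":0,"ty":0,"tz":0,"rx":0,"ry":0,"rz":0},
])

```text
clock: 34.7
position: [0.5181, -0.0086, 0.0999]
ee_rot: [-3.141, 0.0, 1.678]
contact_force: [0.5, 0.1, -1.2]
grip_width: 0.0092
```

Request:
jog_arm([
  {"tx":0.0012,"ty":0,"tz":0,"rx":0,"ry":0,"rz":0},
  {"tx":0,"ty":0,"tz":0.0015,"rx":0,"ry":0,"rz":0},
  {"tx":0,"ty":0,"tz":0.001,"rx":0,"ry":0,"rz":0},
])

```text
clock: 35.08
position: [0.5179, -0.0074, 0.0974]
ee_rot: [-3.141, -0.0, 1.678]
contact_force: [-0.5, -0.1, -1.5]
grip_width: 0.0092
```

Request:
jog_arm([
  {"tx":0,"ty":0,"tz":0.001,"rx":0,"ry":0,"rz":0},
  {"tx":0,"ty":0,"tz":0.0005,"rx":0,"ry":0,"rz":0},
])

```text
clock: 35.33
position: [0.5179, -0.0074, 0.0959]
ee_rot: [-3.141, -0.0, 1.678]
contact_force: [1.0, 0.5, -1.3]
grip_width: 0.0093
```

Request:
jog_arm([
  {"tx":0,"ty":0,"tz":0.0005,"rx":0,"ry":0,"rz":0},
  {"tx":0,"ty":0,"tz":0.0005,"rx":0,"ry":0,"rz":0},
])

```text
clock: 35.58
position: [0.5181, -0.0074, 0.0958]
ee_rot: [-3.142, -0.0, 1.678]
contact_force: [-4.6, 0.6, 7.8]
grip_width: 0.0093
```

Home: the TCP is at 95.8 mm, 5.1 mm below crest contact for this grip, with a firm stop. I'm easing off, letting go and backing up.

Request:
jog_arm([
  {"tx":0,"ty":0,"tz":-0.0007,"rx":0,"ry":0,"rz":0},
  {"tx":0,"ty":0,"tz":0,"rx":0,"ry":0,"rz":0},
])

```text
clock: 35.83
position: [0.5182, -0.0075, 0.0958]
ee_rot: [3.141, 0.0, 1.678]
contact_force: [-0.4, 0.6, -0.2]
grip_width: 0.0094
```

Request:
jog_arm([
  {"tx":0,"ty":0,"tz":0,"rx":0,"ry":0,"rz":0},
  {"tx":0,"ty":0,"tz":0,"rx":0,"ry":0,"rz":0},
  {"tx":0,"ty":0,"tz":0,"rx":0,"ry":0,"rz":0},
], claw=120)

```text
clock: 36.2
position: [0.5181, -0.0074, 0.0958]
ee_rot: [3.141, 0.0, 1.678]
contact_force: [0.2, 0.2, 0.4]
grip_width: 0.045
```

Request:
jog_arm([
  {"tx":0,"ty":0,"tz":-0.015,"rx":0,"ry":0,"rz":0},
  {"tx":0,"ty":0,"tz":-0.04,"rx":0,"ry":0,"rz":0},
  {"tx":0,"ty":0,"tz":-0.055,"rx":0,"ry":0,"rz":0},
  {"tx":0,"ty":0,"tz":-0.02,"rx":0,"ry":0,"rz":0},
  {"tx":0,"ty":0,"tz":0,"rx":0,"ry":0,"rz":0},
])

```text
clock: 36.83
position: [0.5196, -0.0077, 0.229]
ee_rot: [3.136, 0.002, 1.678]
contact_force: [0.8, -0.0, 0.3]
grip_width: 0.0453
```

Run:
```python
from h import *
uv(); a,d,W=snap("wrist"); save(a,"w6.png"); b,_,Wb=snap("scene"); save(b,"s6.png")
P=W.reshape(-1,3); P=P[np.isfinite(P).all(1)]; e=np.array([np.cos(CY),np.sin(CY)]);n=np.array([-e[1],e[0]])
u=(P[:,:2]-CR)@e; v=(P[:,:2]-CR)@n
m=(P[:,2]>.115)&(P[:,2]<.14)&(abs(u)<.012)&(abs(v)<.05)
print(m.sum(),line(P[m]),"v",np.percentile(v[m],[1,99]).round(4))
k=np.polyfit(v[m],P[m,2],1); print("slope",k.round(4))
for lo in (-.03,-.01,.01,.03): q=m&(abs(v-lo)<.006); print(lo,q.sum(),np.median(P[q,2]).round(4) if q.any() else "", np.median(u[q]).round(4) if q.any() else "")
z=np.load("s0.npz"); print("scene diff px", (abs(b.astype(int)-z["a"]).max(2)>40).sum())
```

```text
t 36.83 u,v,z mm [  2.3   2.8 229. ] rot [3.1360e+00 1.5000e-03 1.6778e+00] F [ 0.8 -0.   0.3] M [ 0.07 -0.    0.01] w 0.0453
926 (array([ 0.518 , -0.0087]), 'yaw', 0.0997, 'len', np.float64(0.0707), 'z', array([0.1234, 0.1256, 0.1268])) v [-0.0334  0.0373]
slope [-0.0087  0.1254]
-0.03 112 0.1256 0.0001
-0.01 149 0.1256 0.0002
0.01 157 0.1258 0.0003
0.03 167 0.1257 0.0012
scene diff px 41695
```

View pics/s6.png

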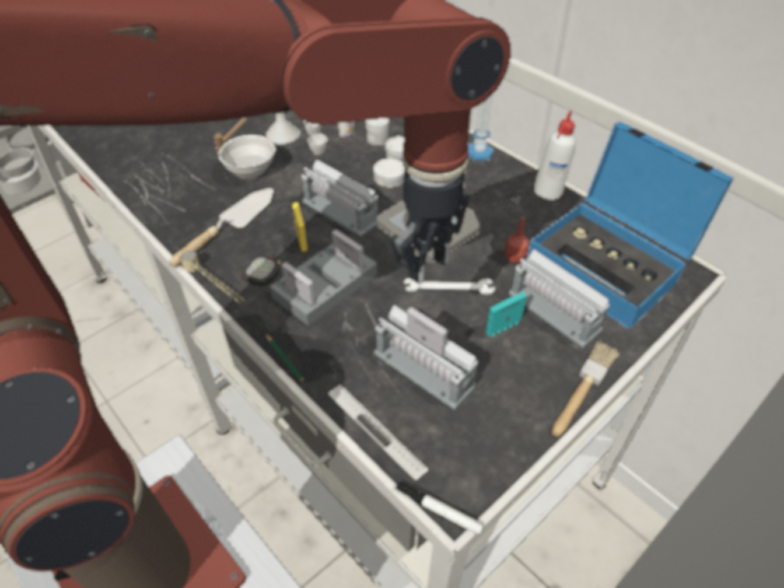

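The scene shows the middle leaf standing level in the front cradle at (427,332). The other two are in the outer rack slots at (298,283) and (347,250). Spanner, rule, pen, pencil and stopwatch look unmoved, and the arm is clear.

```bash
python3 -c "
from rig import ctrl
print(ctrl.finish_job())"
```

```text
the job is handed in; nothing more can be done
None
```

The leaf from the middle rack slot fits. It now stands let go and fully home in the front screw, and the other two are back in the rack's outer slots. I handed the job in at about 37 s of the 72 s allowed.

| Leaf (rack slot) | What I felt over the front screw |
|---|---|
| Front | Rode on the crests at constant height through a 13.5 mm lengthwise sweep; does not fit |
| Middle | Dropped freely by 5.1 mm to a firm stop at the groove position the camera showed; fits |
| Rear | Dipped and wedged after about 1.2 mm, never home; does not fit |

I felt all three: the middle leaf went back to the rack while I tested the rear one, then I seated it for good.

- **Seating:** on the final seating the middle leaf again stopped 5.1 mm below crest height. After release, its top read 125.6–125.8 mm at four places along its length, against 126 mm nominal.
- **Rack:** the front and rear leaves' tops read 78 mm after they were put back, which is full depth.
- **Forces and bystanders:** forces stayed mostly under 10 N, with a brief peak of 18 N when the rear leaf caught. Nothing else looked moved in the last scene picture.
- **Disagreement:** the rear leaf's 1.2 mm dip is a little more than the task text describes for a wrong leaf ("about 5 mm higher at every place").

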